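# Fill a keepsake box from the bead shaker and photograph its four sides

### The arm

A 6-joint arm with a two-finger parallel gripper is mounted at the origin on the work surface. World frame = base frame: x ahead of the robot, y to its left, z up, the work surface at z = 0. Lengths are in mm, angles in rad, forces in N, time in s.
With the tool pointing down it reaches from about 275 to 1000 mm from the base axis. Payload 8.4 kg.
Tool frame: the origin (TCP) lies at the centre of the arm's flange, where the gripper is bolted on; the fingertips stand 173 mm ahead of it and the grasp point (between the pads) lies 155 mm ahead of it (tcp_to_tips is the distance from the TCP to the fingertips, in mm); z points along the fingers, x is the direction in which the jaws open and shut, and the axes are right-handed (so a half turn about z gives the same grasp; the last joint's range is limited). The gripper opens to 85 mm and grips with 20 to 120 N. Pads are 22 mm wide; open, the fingers measure 114 mm over their backs; the gripper's body (76 mm by 85 mm) begins 54 mm behind the grasp point. The pads swing forward as they close: fully open they stand 13 mm farther back than shut.
Start: joints at [-0.002, 0.353, 1.633, -0, 1.155, -0.002], TCP at [625.004, -0, 404.681] pointing down, gripper open.
Joint ranges: [-2.63, 2.63], [-0.92, 2.1], [0.06, 2.66], [-1.3, 4.44], [0, 2.69], [-3.02, 3.02]. Speed limits (rad/s): [2.22, 2.22, 2.79, 3.14, 3.14, 3.14].

### API

Orientations are given as [roll, pitch, yaw] about the fixed x, y, z axes, in that order (R = Rz(yaw) Ry(pitch) Rx(roll)).
In Python, from rig import sense, grab_frame, camera_info, sign_off, tcp_to_tips gives the robot as it stands.
- The arm moves only by the shell command python3 -m creep 'ROWS' [FORCE]. ROWS is text: rows parted by semicolons, each of 5 numbers parted by spaces: the opening in per cent of the stroke, from 0 (shut) to 100 (fully open), then the shift along the tool's x, y, z in cm, then the turn about the tool's z in degrees. In form: fingers tx ty tz roll; .... A call has 1 to 20 rows; each row is the pose to reach, as a shift and turn from the pose measured when the call began, along the tool's axes at that moment; what a row does not reach only later rows make up. A row lasts 1/10 s, in which the tool goes at most 50 mm and 8.59 degrees, less where a joint would pass 70% of its speed; a pose out of reach is approached as far as the arm can. A call with a gripper value outside its range is refused whole. The fingers move at their own pace and stop on an object; FORCE is the grip in N (left out, the last holds). Time passes only in rows, so rows that repeat a pose let the fingers close. It gives the time, the measured TCP pose, the force and the opening at its end, in the units of the state.
- sense(): the state, without advancing time (a new reading comes with each control period).
- grab_frame(name): name is "scene" or "side" or "wrist"; returns (picture, depth): 384x512x3 uint8, blue, green, red; 384x512 float32, mm along the optical axis (not along the pixel's ray), 0 where there is no reading.
- camera_info(name): a dict with "vertical_fov" (degrees; the focal length in pixels is half the picture's height over the tangent of half this angle, whatever the lens; pixels are square), "cx", "cy" (the principal point, pixels), "world_to_cam" (4x4, takes a point from world to camera coordinates). Camera axes: x right, y down, z forward; pixel columns grow to the right and rows downward; lengths in mm; the calibration is good to about 2 mm. A picture is of the moment at which its call begins: read the wrist's pose just before it. camera_info takes no time and is no camera call; for the wrist camera it gives the pose at the moment of the call.
- sign_off(): hands the job in, once; it reports no verdict.
The state is a dict: "clock": time; "qpos": joint angles; "qvel": joint speeds; "joint_efforts": joint torques, N m; "eef_pos": TCP position; "tcp_rot": TCP orientation; "contact_force": force on the tool from outside, world axes, zero at the start; "wrist_torque": the same for the moment, N m; "opening": opening from 0.0 (shut) to 1.0 (fully open).
Only numpy, scipy, OpenCV 4.12 (cv2) and the standard library are available. Lean on these libraries where they do the work, as an engineer would, in place of code of your own. Each camera call takes 0.05 s, during which the arm holds its last target.

### The job

Turn the dial cap of the bead shaker to the opening that just lets the beads through (not the widest one) before you tip it, pour every bead into the open wooden box on the tray, lay the shaker back in its cradle the way it lay, and turn its cap to the smallest opening so that it is shut. Then hold the box up level in front of the phone's camera, at the height of the lens and about 15 to 20 cm away, and keep each of its four sides square to the lens for a second: the side with the metal clasp first, then a quarter turn clockwise (seen from above) each time. Finally set it upright in the middle of the cork mat with all the beads still in it, and leave the glue bottle, the brush cup and the finished box alone.

Things in the scene. Friction and masses are not known exactly. Their poses are not given: they have to be found in the camera images.
- shaker_mid (a point): Centre of the bead shaker: clear six-sided jar lying on its side, 58 mm across flats, 130 mm long, 0.2 to 0.4 kg. x runs along the jar to the mouth (cap end), z to its top edge, y sideways. One edge of the hexagon points straight down; two flats (34 mm high, at y = -29 and +29 mm) stand upright: grip there from above, mid-length. In the cradle it lies level.
- spout (a point): The only way out of the shaker: lowest place of the mouth, on the cap's front face, 71 mm along x from shaker_mid and 18.5 mm below the axis (-z); same axes. Beads lie in a row on the jar's lowest inner edge, their centres at this depth; they roll out once the jar slopes mouth-down by about 15 degrees, and fast if it is steep. A bead leaves when an opening wide enough stands here.
- cap_mid (a point): On the jar's axis, 70 mm from shaker_mid; same axes. The dial cap is a white disc 76 mm wide, 66 to 71 mm from shaker_mid, with three round openings 12, 26 and 34 mm wide, 120 degrees apart, centred 18.5 mm from the axis; the lowest one is in use. Round its rim stand six lugs, 60 degrees apart, 12 mm wide, 10 mm thick (centred on cap_mid), from 36 to 50 mm off the axis: push or pinch from above.
- cap (a joint): Angle of the dial cap about the shaker's x (growing: counter-clockwise as seen facing the mouth; the top lug moves to the shaker's -y side). At 0 the 12 mm opening is in use, at +2.094 the 26 mm one, at -2.094 the 34 mm one; stops at -2.3 and 2.3. Stays where it is left (friction 0.045 N m, 1 N at a lug). At 0 the lugs stand 30, 90 and 150 degrees to either side of straight up.
- cradle_seat (a point): Where shaker_mid belongs in the fixed wooden cradle, 78 mm above the table; x level, towards the mouth side, z up. Level V trough of two boards; cheeks 2.5 mm clear of the jar's flats, 45 to 59 mm fore and aft of the middle, up to 4 mm below its axis; stop behind. Between the cheeks the room beside the flats is free down to 18 mm below the axis.
- bead0_mid (a point): Centre of a plain round bead, 20 mm in diameter, 10 g; at first inside the shaker. Three to six of the six beads are present.
- bead1_mid (a point): Centre of a plain round bead, 20 mm in diameter, 10 g; at first inside the shaker. Three to six of the six beads are present.
- bead2_mid (a point): Centre of a plain round bead, 20 mm in diameter, 10 g; at first inside the shaker. Three to six of the six beads are present.
- bead3_mid (a point): Centre of a plain round bead, 20 mm in diameter, 10 g; at first inside the shaker. Three to six of the six beads are present.
- bead4_mid (a point): Centre of a plain round bead, 20 mm in diameter, 10 g; at first inside the shaker. Three to six of the six beads are present.
- bead5_mid (a point): Centre of a plain round bead, 20 mm in diameter, 10 g; at first inside the shaker. Three to six of the six beads are present.
- box_mid (a point): Centre of the open wooden keepsake box, 64 x 64 mm and 55 mm high, walls 4 mm, about 0.12 kg empty, standing on the tray; open on top, z up. Its -x side carries the dark metal clasp, which reaches over the rim. A quarter turn clockwise (seen from above) brings the -y side to where the -x side was, then +x, then +y.
- tray: Fixed shallow bead tray 280 (x) x 240 (y) mm with a 15 mm high rim, felt floor 5 mm above the table; origin at the centre of its underside. It keeps spilt beads.
- lens (a point): Lens of the phone that stands fixed in a desk stand, 130 mm above the table. The lens looks along its own -x axis, level; y sideways, z up. The phone is 152 mm wide and 72 mm high round the lens, up to 166 mm above the table, and lies behind the lens (+x).
- mat: Fixed cork mat 140 x 140 mm, 4 mm thick, where the filled box belongs; origin at the centre of its underside.
- glue: Orange glue bottle, 52 mm in diameter, 150 mm high, a bystander; origin under its centre.
- brush_cup: Paper cup with brushes, 78 mm in diameter, 180 mm high with the brushes, a bystander; origin under its centre.
- done_box: A finished keepsake box, 64 x 64 x 55 mm, a bystander; origin under its centre.
Mind the look-alikes: they are no part of the job. What is shaped like the part that bears box_mid but red is not meant. What is shaped like the part that bears shaker_mid but purple is not meant.

How it is judged:
By the outcome, as a careful person would: the job done as asked, in the order asked, and still so for the second after the job is handed in, with the robot touching nothing.
Of bead0, bead1, bead2, bead3, bead4, bead5 only 3 to 6 are there at a start; the rules pass over those that are not, and their reading is None.
At some moment in a run one of box may be knocked a few centimetres aside while the robot is not near it.
It also fails if it takes over 192 s, if anything falls off the work surface, if the arm or the gripper's body presses on something with over 40 N, if the wrist force passes 120 N, or if a joint passes its speed limit or range.

## Working session

There is one attempt and no reset: what is moved stays moved. The work goes in short steps, Python scripts to look and compute and a shell command to move; the robot and the scene stay as the last step left them, time stands still between calls to the robot, and variables do not carry over. Pictures are saved under pics/ and viewed, and the job is handed in when it is done.

```bash
mkdir -p pics; ls; cat > h.py <<'E'
import numpy as np, cv2
from rig import sense, grab_frame, camera_info
def shot(n,name):
    ci=camera_info(n); im,d=grab_frame(n); np.savez('pics/'+name+'.npz',im=im,d=d,**{k:np.array(v) for k,v in ci.items()})
    cv2.imwrite('pics/'+name+'.png',im); return im,d,ci
def load(name):
    z=np.load('pics/'+name+'.npz'); return z['im'],z['d'],{k:z[k] for k in('vertical_fov','cx','cy','world_to_cam')}
def ray(ci,u,v):
    f=192/np.tan(np.radians(float(ci['vertical_fov'])/2)); T=np.linalg.inv(np.array(ci['world_to_cam']))
    d=np.array([(u-ci['cx'])/f,(v-ci['cy'])/f,1.]); return T[:3,3],T[:3,:3]@d
def px(ci,p):
    f=192/np.tan(np.radians(float(ci['vertical_fov'])/2)); q=(np.array(ci['world_to_cam'])@np.r_[p,1])[:3]
    return q[0]/q[2]*f+ci['cx'],q[1]/q[2]*f+ci['cy']
def atz(ci,u,v,z):
    o,d=ray(ci,u,v); return o+d*(z-o[2])/d[2]
def atd(ci,d,u,v):
    o,r=ray(ci,u,v); return o+r*d[int(round(v)),int(round(u))]
def crop(name,x0,y0,x1,y1,k,out):
    im=cv2.imread('pics/'+name+'.png')[y0:y1,x0:x1]; cv2.imwrite('pics/'+out+'.png',cv2.resize(im,None,fx=k,fy=k,interpolation=cv2.INTER_CUBIC))
def cloud(name):
    im,d,ci=load(name); v,u=np.mgrid[0:384,0:512]; f=192/np.tan(np.radians(float(ci['vertical_fov'])/2)); T=np.linalg.inv(ci['world_to_cam'])
    c=np.stack([(u-ci['cx'])/f*d,(v-ci['cy'])/f*d,d],-1); P=c@T[:3,:3].T+T[:3,3]; P[d==0]=np.nan; return im,P
E
python3 - <<'E'
from h import *
for n in('scene','side','wrist'):
    im,d,ci=shot(n,n+'0'); print(n,ci)
print(sense())
a=cv2.imread('pics/scene0.png');
E
```

```text
pics
scene {'vertical_fov': 57.514447213876586, 'cx': 252.99862013438633, 'cy': 189.41216081815173, 'world_to_cam': array([[-3.99678156e-01,  9.16625068e-01,  7.47369518e-03,
         1.95995988e+02],
       [ 4.66860800e-01,  2.10569396e-01, -8.58895525e-01,
        -1.59371729e+02],
       [-7.88858901e-01, -3.39792604e-01, -5.12096300e-01,
         1.55021616e+03],
       [ 0.00000000e+00,  0.00000000e+00,  0.00000000e+00,
         1.00000000e+00]])}
side {'vertical_fov': 55.498326151913126, 'cx': 257.6703867379942, 'cy': 188.01732435875357, 'world_to_cam': array([[ 9.74875984e-01, -2.22559945e-01,  9.15893510e-03,
        -5.42447951e+02],
       [-1.26050277e-01, -5.85103633e-01, -8.01102407e-01,
         1.89773762e+02],
       [ 1.83652234e-01,  7.79821011e-01, -5.98457223e-01,
         1.15639672e+03],
       [ 0.00000000e+00,  0.00000000e+00,  0.00000000e+00,
         1.00000000e+00]])}
wrist {'vertical_fov': 58.384272759814735, 'cx': 257.68757432074216, 'cy': 189.9024604001632, 'world_to_cam': array([[ 9.99998866e-01, -1.43655465e-03, -4.51413360e-04,
        -6.24733090e+0
[... 235 characters left out ...]
       1.00000000e+00]])}
{'clock': 0.15, 'qpos': array([-2.39058567e-03,  3.53495766e-01,  1.63389763e+00, -6.04876931e-06,
        1.15521602e+00, -2.45042141e-03]), 'qvel': array([ 0.00171262, -0.0016274 ,  0.00027789,  0.00063848, -0.0004112 ,
        0.0007217 ]), 'joint_efforts': array([-7.39769093e-04, -6.05638933e+01, -3.42338884e+01, -2.29960733e-05,
        6.16452831e-03, -4.00942213e-05]), 'eef_pos': array([6.24845303e+02, 5.31831677e-03, 4.04157973e+02]), 'tcp_rot': array([3.14158961e+00, 1.01677598e-03, 6.22790229e-05]), 'contact_force': array([ 0.2347207 , -0.26879753,  0.0752785 ]), 'wrist_torque': array([-0.01023143,  0.00954855, -0.00682349]), 'opening': 0.9992629081082459}
```

View pics/scene0.png

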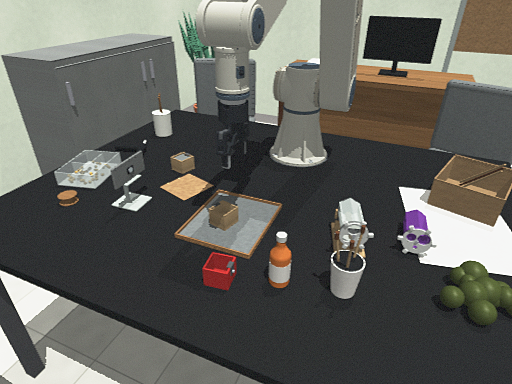

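View pics/side0.png

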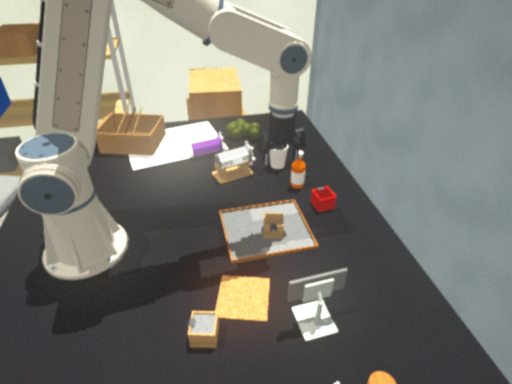

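View pics/wrist0.png

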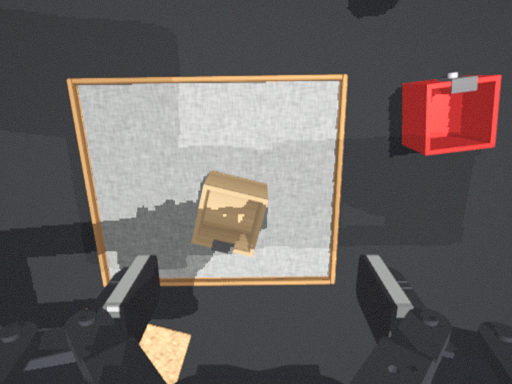

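```bash
python3 - <<'E'
from h import *
for n in('scene','side','wrist'):
    im,d,ci=load(n+'0'); T=np.linalg.inv(ci['world_to_cam']); print(n,T[:3,3].round())
crop('scene0',300,180,450,310,5,'c1'); crop('side0',190,90,350,240,5,'c2')
im,P=cloud('scene0')
for nm,(u,v) in dict(glue=(281,265),cup=(345,275),red=(220,270),done=(182,162),mat=(187,186),box=(223,213),phone=(128,172),shk=(352,212),purple=(415,232)).items(): print(nm,P[v,u].round())
E
```

```text
scene [1376.  381.  656.]
side [ 340. -911.  849.]
wrist [625.  80. 373.]
glue [778. 197.  77.]
cup [759. 343.  86.]
red [786.  35.   4.]
done [ 368. -353.   52.]
mat [ 451. -282.    5.]
box [563. -74.  14.]
phone [ 624. -380.  126.]
shk [540. 317. 114.]
purple [505. 485.  73.]
```

View pics/c1.png

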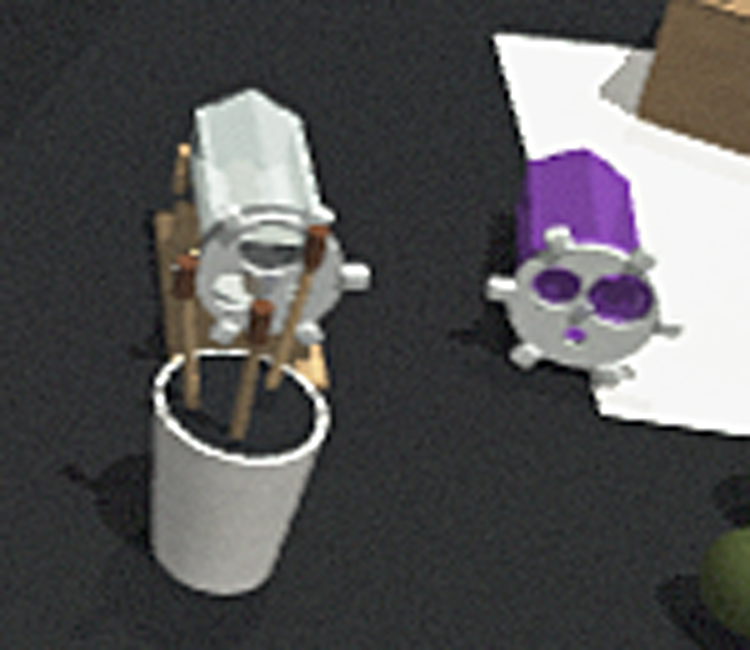

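View pics/c2.png

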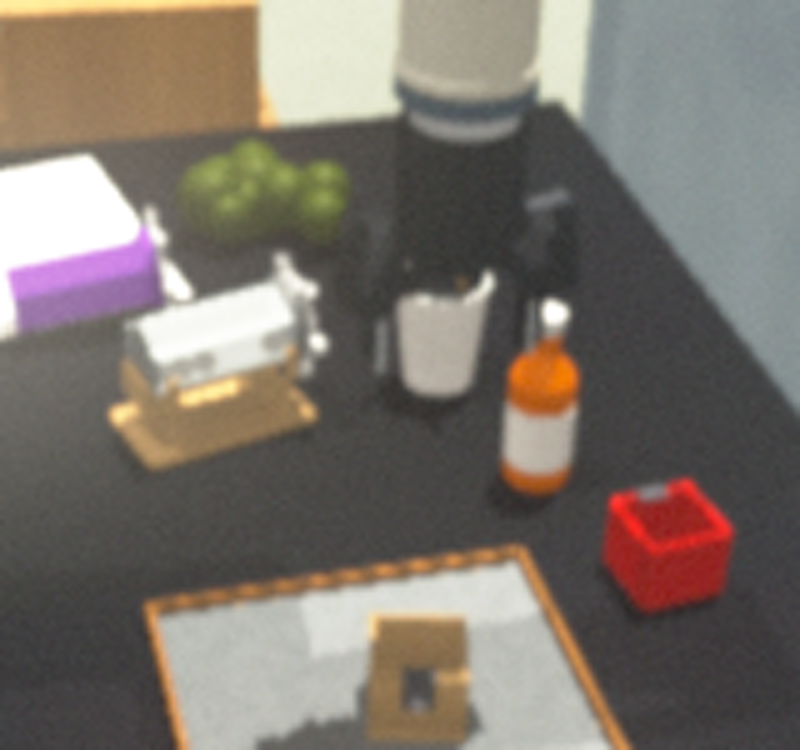

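```bash
python3 -m creep '100 -1 -15 0 45;100 -1 -30 0 90;100 -1 -30 0 90;100 -1 -30 0 90;100 -1 -30 0 90;100 -1 -30 0 90;100 -1 -30 0 90;100 -1 -30 0 90;100 -1 -30 0 90;100 -1 -30 0 90;100 -1 -30 0 90;100 -1 -30 0 90;100 -1 -30 0 90'; python3 - <<'E'
from h import *
im,d,ci=shot('wrist','w1'); print(sense()['qpos'],sense()['tcp_rot'])
cv2.imwrite('pics/w1b.png',cv2.resize(im,None,fx=1.5,fy=1.5))
E
```

```text
clock: 1.45
eef_pos: [614.8, 300.0, 403.9]
tcp_rot: [3.14, -0.0, -1.568]
contact_force: [-0.4, 0.4, 0.4]
opening: 0.999
[4.51606242e-01 4.45259937e-01 1.49593040e+00 5.40081201e-04
 1.20167463e+00 2.01951789e+00] [ 3.14022784e+00 -9.83563505e-05 -1.56810676e+00]
```

View pics/w1b.png

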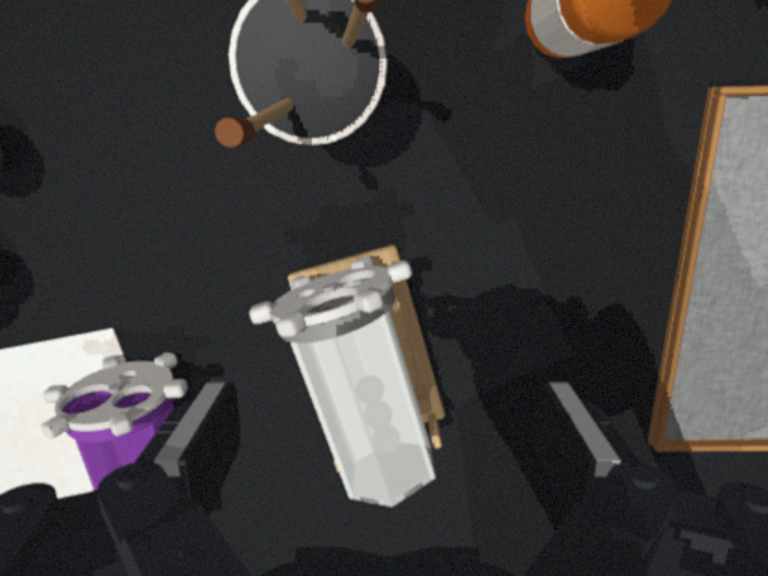

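```bash
python3 - <<'E'
from h import *
im,P=cloud('w1')
cv2.imwrite('pics/w1c.png',cv2.resize(im[150:345,150:310],None,fx=5,fy=5,interpolation=cv2.INTER_CUBIC)[:, :800][:975])
m=(P[...,2]>85)&(P[...,2]<180)&(P[...,0]<650)&(P[...,1]>200)&(P[...,1]<400)
Q=P[m]; print(Q.shape,Q.min(0),Q.max(0))
# height map
import numpy as np
for x in range(460,640,10):
    s=Q[(abs(Q[:,0]-x)<5)]
    if len(s)<20: continue
    top=s[s[:,2]>np.percentile(s[:,2],90)]
    print(x,len(s),s[:,1].min().round(),s[:,1].max().round(),'top',top.mean(0).round(1))
a=cv2.imread('pics/w1c.png');print(a.shape)
cv2.imwrite('pics/w1c.png',cv2.resize(a,None,fx=.6,fy=.6))
E
```

```text
(9181, 3) [456.55031182 268.81342906  85.00793878] [607.34326338 381.67457369 125.31585254]
460 98 298.0 326.0 top [464.1 301.6 108.1]
470 430 269.0 328.0 top [469.9 297.6 110.6]
480 558 269.0 332.0 top [480.1 300.8 110.4]
490 578 273.0 335.0 top [489.9 303.4 110.4]
500 596 275.0 338.0 top [500.  306.6 110.3]
510 598 278.0 340.0 top [509.9 309.4 110.3]
520 627 281.0 344.0 top [520.2 312.3 110.3]
530 648 284.0 346.0 top [530.  315.3 110.5]
540 665 287.0 349.0 top [539.8 317.8 110.5]
550 689 290.0 352.0 top [550.  321.  110.4]
560 720 293.0 355.0 top [560.1 324.2 110.4]
570 668 296.0 361.0 top [570.2 326.8 110.4]
580 660 298.0 382.0 top [582.5 332.7 114.7]
590 1133 296.0 381.0 top [589.6 351.4 123.4]
600 451 298.0 349.0 top [601.3 310.8 120.3]
610 62 299.0 314.0 top [605.5 309.  119.1]
(975, 800, 3)
```

View pics/w1c.png

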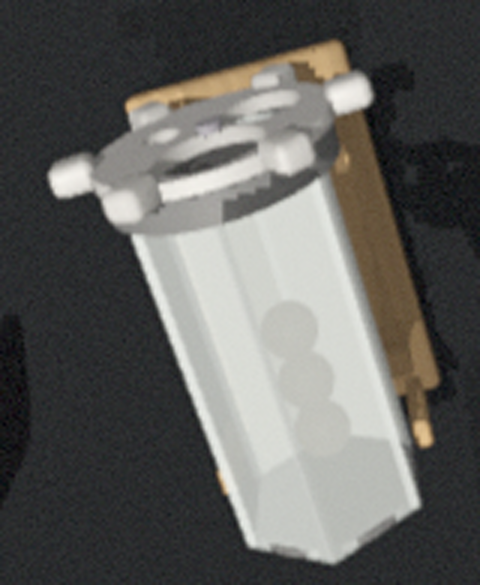

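```bash
python3 - <<'E'
from h import *
import rig; print(rig.tcp_to_tips if not callable(rig.tcp_to_tips) else rig.tcp_to_tips())
im,P=cloud('w1')
Q=P.reshape(-1,3); Q=Q[~np.isnan(Q).any(1)]
yaw=np.arctan(.2925); c,s=np.cos(yaw),np.sin(yaw)
o=np.array([520.,312.5])
L=np.c_[(Q[:,:2]-o)@[c,s],(Q[:,:2]-o)@[-s,c],Q[:,2]]
def st(n,m): print(n,m.sum(),L[m].min(0).round(1),L[m].max(0).round(1),L[m].mean(0).round(1))
j=(abs(L[:,1])<4)&(L[:,2]>107)&(L[:,2]<113)&(abs(L[:,0])<100); st('ridge',j)
near=(abs(L[:,0])<110)&(abs(L[:,1])<60)
for sg in(1,-1):
    st('lugtop%d'%sg,near&(L[:,2]>113)&(L[:,1]*sg>5)&(L[:,0]>30))
    st('lugside%d'%sg,near&(L[:,2]>60)&(L[:,1]*sg>38)&(L[:,0]>30))
for x in range(-60,60,20):
    k=near&(abs(L[:,0]-x)<4)&(L[:,2]>92)
    for z in(97,103,107):
        kk=k&(abs(L[:,2]-z)<1); print(x,z,L[kk&(L[:,1]<0)][:,1].mean().round(1),L[kk&(L[:,1]>0)][:,1].mean().round(1),end=' | ')
    print()
E
```

```text
173.4
ridge 1044 [-58.2  -4.  107.4] [ 78.   4. 113.] [  4.9  -0.3 109.9]
lugtop1 2363 [ 62.5   5.  113.1] [110.   24.9 300.9] [101.8  14.5 266.6]
lugside1 139 [73.1 38.  79.1] [82.8 48.8 89.3] [78.8 42.9 86.3]
lugtop-1 2928 [ 62.2 -59.9 113. ] [110.   -5.  315.4] [ 95.7 -38.4 285.4]
lugside-1 1646 [ 71.8 -59.9  70.1] [100.3 -38.  310.6] [ 93.9 -48.2 283.7]
-60 97 -23.6 24.3 | -60 103 -14.1 15.2 | -60 107 -6.9 7.6 | 
-40 97 -24.0 24.4 | -40 103 -13.8 14.4 | -40 107 -6.9 7.1 | 
-20 97 -24.1 24.7 | -20 103 -13.7 14.1 | -20 107 -6.9 6.8 | 
0 97 -24.2 24.7 | 0 103 -13.9 14.1 | 0 107 -7.0 6.8 | 
20 97 -24.4 24.4 | 20 103 -13.9 13.7 | 20 107 -7.1 7.6 | 
40 97 -24.4 24.1 | 40 103 -14.1 14.0 | 40 107 -7.7 7.2 |
```

```bash
python3 - <<'E'
from h import *
im,P=cloud('w1')
m=np.array([527.0,314.6,78]); yaw=np.arctan(.2925); c,s=np.cos(yaw),np.sin(yaw)
D=P-m; L=np.stack([D[...,0]*c+D[...,1]*s,-D[...,0]*s+D[...,1]*c,D[...,2]],-1)
r=np.hypot(L[...,1],L[...,2]); a=np.degrees(np.arctan2(L[...,1],L[...,2]))
k=(L[...,0]>58)&(L[...,0]<82)&(r>39.5)&(r<54)
h=np.histogram(a[k],bins=np.arange(-180,181,10)); print([(int(b),int(n)) for b,n in zip(h[1],h[0]) if n])
for lo,hi in((-60,0),(0,60),(60,120),(-120,-60)):
    kk=k&(a>lo)&(a<hi); print(lo,hi,kk.sum(),L[kk].mean(0).round(1),a[kk].mean().round(1),L[kk].min(0).round(1),L[kk].max(0).round(1))
E
```

```text
[(-160, 15), (-150, 29), (-100, 45), (-90, 100), (-50, 15), (-40, 146), (-30, 64), (10, 114), (20, 116), (30, 1), (70, 101), (80, 25), (130, 19), (140, 13), (150, 1)]
-60 0 225 [ 71.2 -26.   39.2] -33.4 [ 65.3 -32.7  31.7] [ 75.2 -18.2  43.3]
0 60 231 [71.3 16.8 43.3] 21.1 [65.7 10.7 35.3] [75.2 24.6 47.3]
60 120 126 [71.4 43.3  8.5] 78.9 [65.7 38.5  1.1] [75.5 48.8 11.3]
-120 -60 145 [ 71.1 -44.7   0.1] -89.8 [ 64.5 -50.2  -7.9] [ 75.  -39.5   3.2]
```

```bash
python3 - <<'E'
from h import *
im,P=cloud('w1')
t=np.array([614.8,300.0,403.9])
D=P-t  # tool: x->-y world, y->-x world, z->-z
T=np.stack([-D[...,1],-D[...,0],-D[...,2]],-1)
k=(T[...,2]<190)&(abs(T[...,1])<30)&(abs(T[...,0])<80)
for sg in(1,-1):
    kk=k&(T[...,0]*sg>0); q=T[kk]; print(len(q),q.min(0).round(1),q.max(0).round(1)); 
    for z in range(100,180,6):
        g=q[abs(q[:,2]-z)<3]
        if len(g): print(z,len(g),abs(g[:,0]).min().round(1),abs(g[:,0]).max().round(1),g[:,1].min().round(1),g[:,1].max().round(1))
E
```

```text
13687 [  0.1 -19.   87.3] [ 74.   11.3 160.8]
100 1823 0.1 65.9 -18.5 -1.9
106 3073 32.3 70.1 -17.3 4.7
112 1849 37.6 74.0 -14.9 5.8
118 567 42.7 70.4 -14.5 -5.8
124 658 42.2 52.9 -12.5 3.3
130 680 42.1 56.7 -12.3 10.5
136 624 42.2 56.8 -12.7 11.3
142 566 42.2 56.9 -12.2 11.3
148 486 42.3 56.8 -12.1 10.6
154 369 42.3 56.2 -12.0 10.8
160 121 42.5 49.1 -11.1 9.4
13894 [-73.9 -18.8  87.7] [ -0.2  11.6 162. ]
100 1878 0.2 66.7 -18.6 -1.7
106 3140 31.8 70.6 -17.0 4.9
112 1881 37.0 73.9 -14.8 6.1
118 575 42.5 69.5 -14.7 -5.7
124 657 41.8 53.1 -12.4 3.2
130 661 42.0 56.4 -12.2 11.0
136 640 42.0 56.3 -12.5 11.3
142 568 41.9 56.3 -12.1 11.6
148 483 42.0 56.7 -11.9 11.0
154 375 42.1 55.0 -12.1 11.5
160 121 42.1 48.9 -11.0 10.3
```

```bash
python3 -m creep '100 -2.46 1.78 0 -8;100 -2.46 1.78 0 -16.3;100 -2.46 1.78 2 -16.3;100 -2.46 1.78 6 -16.3;100 -2.46 1.78 9 -16.3;100 -2.46 1.78 11 -16.3;100 -2.46 1.78 12.4 -16.3;100 -2.46 1.78 12.4 -16.3;100 -2.46 1.78 12.4 -16.3'; python3 - <<'E'
from h import *
im,d,ci=shot('wrist','w2'); s=sense(); print(s['qpos'],s['contact_force'])
cv2.imwrite('pics/w2b.png',cv2.resize(im,None,fx=1.5,fy=1.5))
E
```

```text
clock: 2.4
eef_pos: [597.1, 324.6, 280.6]
tcp_rot: [3.141, 0.0, -1.283]
contact_force: [0.5, 1.2, 0.8]
opening: 1.0
[4.95670143e-01 5.61128398e-01 1.60190018e+00 6.05531711e-04
 9.78034449e-01 1.77845078e+00] [0.2547414  0.74305234 0.89462107]
```

View pics/w2b.png

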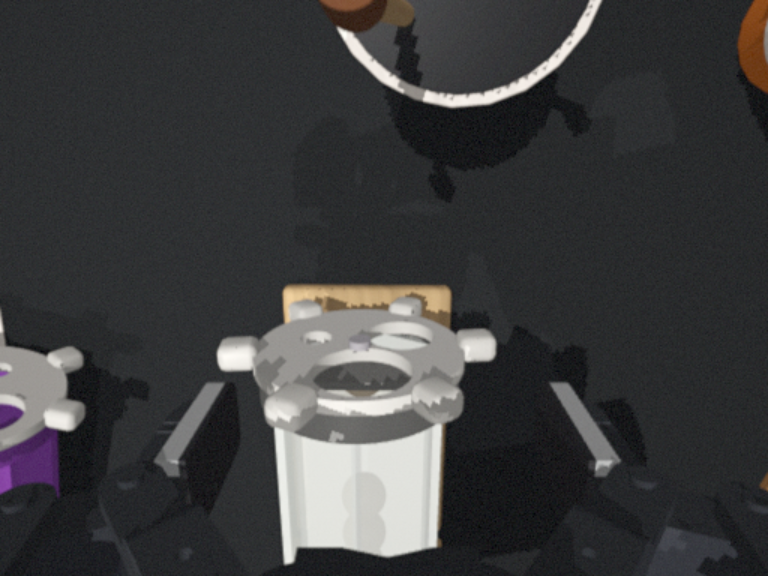

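```bash
python3 -m creep '100 0.6 0 0 0;100 1.2 0 0 0;100 1.8 0 0 0;100 2.4 0 0 0;100 3 0 0 0;100 3.6 0 0 0;100 4.2 0 0 0;100 4.87 0 0 0;100 4.87 0 0 0'; python3 - <<'E'
from h import *
im,d,ci=shot('wrist','w3'); s=sense(); print(s['qpos'],s['contact_force'])
cv2.imwrite('pics/w3b.png',cv2.resize(im,None,fx=1.5,fy=1.5))
E
```

```text
clock: 3.35
eef_pos: [613.3, 277.2, 285.2]
tcp_rot: [-3.134, 0.001, -1.284]
contact_force: [1.7, -4.9, 18.1]
opening: 1.001
[ 4.22442212e-01  5.45658741e-01  1.61905998e+00 -4.78149515e-04
  9.69144384e-01  1.70675608e+00] [ 1.01172428 -5.78426923 18.29270382]
```

View pics/w3b.png

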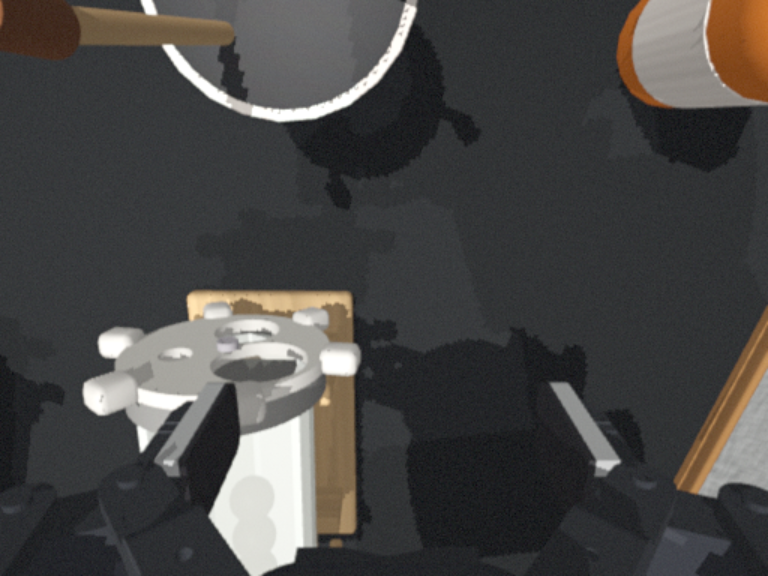

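```bash
python3 -m creep '100 0 0 -1 0;100 0 0 -2.5 0;100 -2 0 -5 0;100 -4 0 -6 0;100 -4 0 -6 0;100 -4 0 -6 0'; python3 - <<'E'
from h import *
im,d,ci=shot('wrist','w4'); s=sense(); print(s['qpos'],s['contact_force'])
cv2.imwrite('pics/w4b.png',cv2.resize(im,None,fx=1.5,fy=1.5))
E
```

```text
clock: 4.0
eef_pos: [601.0, 316.1, 345.2]
tcp_rot: [-3.134, 0.0, -1.282]
contact_force: [-0.2, 0.6, -0.3]
opening: 1.002
[ 4.81510481e-01  4.89795838e-01  1.56423758e+00 -1.26258606e-03
  1.08108746e+00  1.76509426e+00] [ 0.11187547 -0.21357759  0.57687922]
```

View pics/w4b.png

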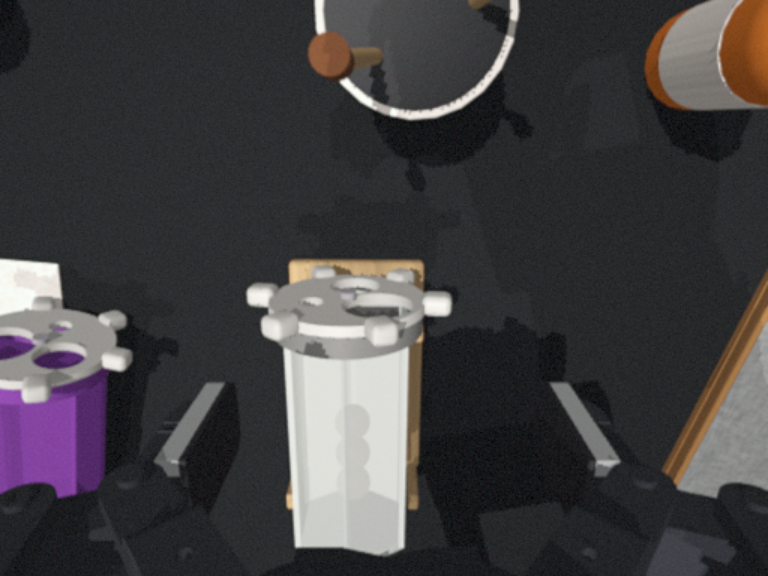

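```bash
cat >> h.py <<'E'
MID=np.array([527.0,314.6,78.]); YAW=np.arctan(.2925)
def local(P,mid=None,yaw=None):
    mid=MID if mid is None else mid; yaw=YAW if yaw is None else yaw
    c,s=np.cos(yaw),np.sin(yaw); D=P-mid
    return np.stack([D[...,0]*c+D[...,1]*s,-D[...,0]*s+D[...,1]*c,D[...,2]],-1)
def capang(name,guess,out=None):
    """fit cap centre (y,z) and angle: draw model"""
    im,d,ci=load(name); im2=cv2.resize(im,None,fx=3,fy=3,interpolation=cv2.INTER_CUBIC)
    c,s=np.cos(YAW),np.sin(YAW); ex=np.array([c,s,0]); ey=np.array([-s,c,0]); ez=np.array([0,0,1.])
    def pr(x,y,z): 
        u,v=px(ci,MID+x*ex+y*ey+z*ez); return [int(3*u+1),int(3*v+1)]
    th=guess
    # feature at clock angle phi (from straight down, ccw facing mouth = toward +y)
    for base,w,col in((0,12,(0,255,0)),(-2.0944,26,(255,0,0)),(2.0944,34,(0,0,255))):
        ph=base+th; cy,cz=18.5*np.sin(ph),-18.5*np.cos(ph)
        cv2.polylines(im2,[np.array([pr(71,cy+w/2*np.cos(t),cz+w/2*np.sin(t)) for t in np.linspace(0,6.28,30)])],True,col,1)
    for k in range(6):
        ph=np.radians(30+60*k)+th; u=np.array([np.sin(ph),-np.cos(ph)]); t=np.array([-u[1],u[0]])
        q=[u*36+t*6,u*50+t*6,u*50-t*6,u*36-t*6]
        cv2.polylines(im2,[np.array([pr(75,*p) for p in q])],True,(0,200,255),1)
    U,V=px(ci,MID+70*ex); U,V=int(3*U),int(3*V)
    cv2.imwrite('pics/'+(out or name+'_ov')+'.png',im2[max(0,V-220):V+220,max(0,U-300):U+300])
def lugfit(name):
    im,P=cloud(name); L=local(P); r=np.hypot(L[...,1],L[...,2]); a=np.arctan2(L[...,1],-L[...,2])
    k=(L[...,0]>73)&(L[...,0]<78)&(r>40)&(r<52)
    ph=np.angle(np.exp(6j*a[k]).mean())/6  # lug angle mod 60
    print('n',k.sum(),'theta mod 60deg:',np.degrees(ph)-30, '(+60k)')
E
python3 - <<'E'
from h import *
for n in('w2','w4','w3'): lugfit(n)
capang('w4',1.047+.6)
E
```

```text
n 1067 theta mod 60deg: -54.333388669810326 (+60k)
n 481 theta mod 60deg: -7.083159055945583 (+60k)
n 1231 theta mod 60deg: -5.775454572749965 (+60k)
```

View pics/w4_ov.png

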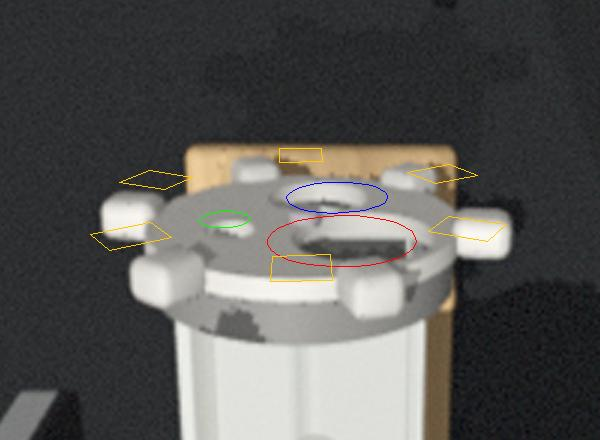

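```bash
python3 - <<'E'
from h import *
im,P=cloud('w4'); print(P[36,218].round(), P[36,224].round(), P[70,270].round())
im,P=cloud('w1'); print(P[87,152].round(), P[0:60,150:260][P[0:60,150:260][...,2]>165].mean(0) )
capang('w4',1.97)
E
```

```text
[689. 357. 180.] [689. 354. 181.] [686. 333.  95.]
[690. 357. 179.] [731.69265566 306.99757948 173.07114994]
```

View pics/w4_ov.png

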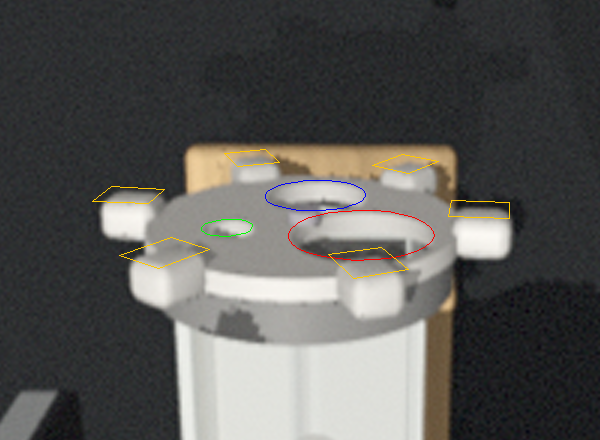

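```bash
python3 - <<'E'
from h import *
for n in('w1','w2','w3','w4'):
    im,P=cloud(n); L=local(P); r=np.hypot(L[...,1],L[...,2])
    k=(r>40)&(r<52)&(L[...,0]>55)&(L[...,0]<85)&(L[...,2]>-20)
    x=L[...,0][k]; print(n,k.sum(),np.percentile(x,[1,50,90,97,99.5]).round(1), end=' ')
    k=(abs(L[...,1])<3)&(L[...,2]>25)&(L[...,2]<40)&(abs(L[...,0])<50); q=L[k]
    print('ridge',k.sum(),np.polyfit(q[:,0],q[:,1],1).round(3), q.mean(0).round(2))
    for x0 in(-30,0,30,50):
        k=(abs(L[...,0]-x0)<4)&(L[...,2]>18)&(L[...,2]<28); q=L[k]
        print(x0,q[q[:,1]<0][:,1].mean().round(1),q[q[:,1]>0][:,1].mean().round(1),end='; ')
    # disc rim top
    k=(abs(L[...,1])<4)&(L[...,2]>36.5)&(L[...,2]<40)&(L[...,0]>55); print('rim x',L[...,0][k].min().round(1),L[...,0][k].max().round(1))
E
python3 - <<'E'
from h import *
capang('w2',1.147)
E
```

```text
w1 705 [65.8 71.5 74.7 75.1 75.3] ridge 675 [ 0.001 -0.228] [ 2.18 -0.23 32.2 ]
-30 -17.3 17.5; 0 -17.5 17.2; 30 -17.4 17.6; 50 -17.9 16.9; rim x 55.5 71.3
w2 2307 [65.6 72.1 74.6 74.9 75.2] ridge 806 [ 0.006 -0.262] [30.44 -0.08 32.29]
-30 nan nan; 0 -19.0 22.4; 30 -17.4 17.3; 50 -17.5 16.4; rim x 55.1 71.4
w3 1905 [66.8 74.  76.9 77.5 84.2] ridge 105 [ 0.019 -2.377] [24.18 -1.92 32.56]
-30 nan nan; 0 -18.8 nan; 30 -18.4 nan; 50 -18.4 24.3; rim x 70.0 73.4
w4 1140 [65.6 71.7 74.6 75.  75.3] ridge 1033 [ 0.    -0.059] [ 3.08 -0.06 32.3 ]
-30 -17.5 18.0; 0 -17.0 17.7; 30 -17.2 17.6; 50 -17.5 17.4; rim x 55.0 71.4<stdin>:10: RuntimeWarning: Mean of empty slice.
  ret = ret.dtype.type(ret / rcount)
```

View pics/w2_ov.png

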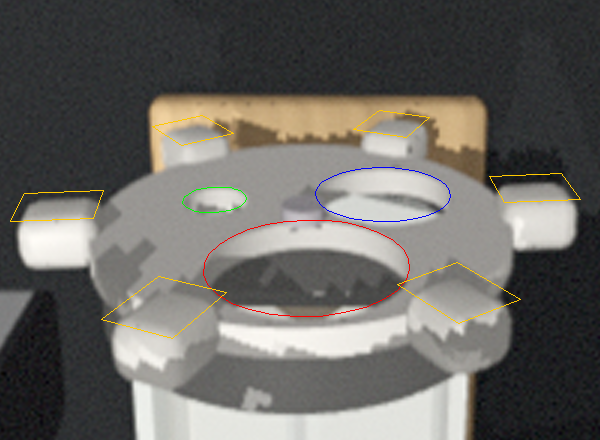

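```bash
python3 -m creep '100 -1.93 0.14 0 0;100 -1.93 0.14 2 0;100 -1.93 0.14 5 0;100 -1.93 0.14 7.5 0;100 -1.93 0.14 8.5 0;100 -1.93 0.14 9 0;100 -1.93 0.14 9.4 0;100 -1.93 0.14 9.7 0;100 -1.93 0.14 10 0;100 -1.93 0.14 10 0'; python3 - <<'E'
from h import *
im,d,ci=shot('wrist','w5'); s=sense(); print(s['contact_force'])
lugfit('w5'); capang('w5',2.094)
E
```

```text
clock: 5.05
eef_pos: [595.1, 333.9, 245.0]
tcp_rot: [-3.134, 0.0, -1.283]
contact_force: [0.6, 0.0, 0.6]
opening: 1.002
[ 0.61923662  0.02701824 -0.46648759]
n 2232 theta mod 60deg: -0.6513773091422621 (+60k)
```

View pics/w5_ov.png

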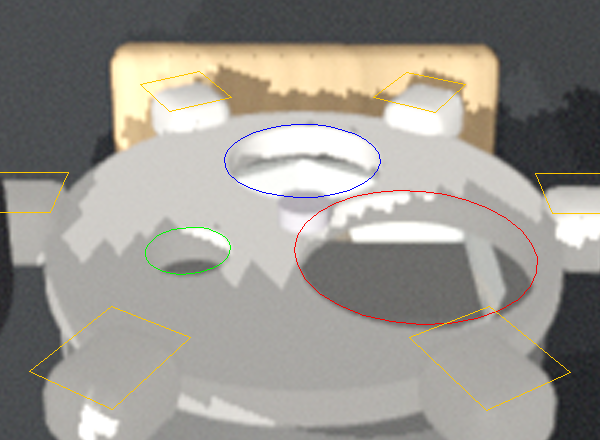

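```bash
python3 -m creep '100 0 0 -5 0;100 0 0 -10 0;100 0 5 -15 0;100 0 10 -15 0;100 0 15 -15 0;100 0 20 -15 0;100 0 25 -15 0;100 0 30 -15 0;100 0 33 -15 0;100 0 33 -15 0;100 0 33 -15 0'; python3 -c "
from rig import sense; s=sense(); print(s['qpos'],s['tcp_rot'])"
```

```text
clock: 6.2
eef_pos: [277.0, 239.9, 393.3]
tcp_rot: [-3.132, 0.001, -1.282]
contact_force: [1.8, 0.2, 0.5]
opening: 1.003
[ 0.71080711 -0.05890195  2.15507815 -0.00297004  1.03610431  1.99440321] [-3.13204914e+00  1.48455014e-03 -1.28208746e+00]
```

```bash
python3 -m creep '100 0 4 0 0;100 0 8 0 0;100 0 12 0 0;100 0 15 0 0;100 0 15 0 0;100 0 15 0 0'; python3 -c "
from rig import sense; s=sense(); print(s['qpos'],s['tcp_rot'])"
```

```text
clock: 6.8
eef_pos: [133.8, 198.1, 392.7]
tcp_rot: [-3.13, 0.003, -1.281]
contact_force: [0.3, -0.7, -0.0]
opening: 0.998
[ 0.97400712 -0.32345946  2.35142074 -0.00569933  1.10259251  2.25732971] [-3.12981803e+00  3.03734923e-03 -1.28076076e+00]
```

```bash
python3 - <<'E'
import numpy as np
D=[(.353496,1.633898,624.85,0,404.16),(.44526,1.49593,614.8,300,403.9),(.561128,1.6019,597.1,324.6,280.6),(.54566,1.61906,613.3,277.2,285.2),(.489796,1.564238,601,316.1,345.2),(-.0589,2.15508,277,239.9,393.3),(-.32346,2.35142,133.8,198.1,392.7)]
A=[];b=[]
for j2,j3,x,y,z in D:
    s,c=np.sin,np.cos; t=j2+j3
    A.append([1,0,s(j2),s(t),c(t)]);b.append(np.hypot(x,y))
    A.append([0,1,c(j2),c(t),-s(t)]);b.append(z)
p,res,_,_=np.linalg.lstsq(np.array(A),np.array(b),rcond=None); print(p,np.abs(np.array(A)@p-b).max())
a,h,L1,L2,E=p
from scipy.optimize import fsolve
for r in(200,275,350,450):
  for z in(100,150,200,250,300,400):
    f=lambda q:[a+L1*np.sin(q[0])+L2*np.sin(q[0]+q[1])+E*np.cos(q[0]+q[1])-r,h+L1*np.cos(q[0])+L2*np.cos(q[0]+q[1])-E*np.sin(q[0]+q[1])-z]
    q,_,ok,_=fsolve(f,[0,2.],full_output=1); print(r,z,q.round(2),'j5',(np.pi-q.sum()).round(2),ok)
E
```

```text
[ -0.74652178 121.81007638 566.12929162 493.92216383  53.36633198] 0.9027817937557074
200 100 [0.63 2.67] j5 -0.17 1
200 150 [0.38 2.67] j5 0.08 1
200 200 [0.14 2.65] j5 0.35 1
200 250 [-0.06  2.6 ] j5 0.6 1
200 300 [-0.23  2.54] j5 0.83 1
200 400 [-0.43  2.39] j5 1.18 1
275 100 [0.58 2.52] j5 0.04 1
275 150 [0.4  2.52] j5 0.22 1
275 200 [0.22 2.5 ] j5 0.41 1
275 250 [0.07 2.47] j5 0.6 1
275 300 [-0.06  2.42] j5 0.79 1
275 400 [-0.25  2.29] j5 1.1 1
350 100 [0.58 2.37] j5 0.19 1
350 150 [0.44 2.37] j5 0.33 1
350 200 [0.3  2.36] j5 0.48 1
350 250 [0.18 2.33] j5 0.64 1
350 300 [0.07 2.29] j5 0.79 1
350 400 [-0.1   2.17] j5 1.07 1
450 100 [0.62 2.17] j5 0.35 1
450 150 [0.51 2.17] j5 0.46 1
450 200 [0.41 2.15] j5 0.58 1
450 250 [0.31 2.13] j5 0.7 1
450 300 [0.22 2.1 ] j5 0.83 1
450 400 [0.08 2.  ] j5 1.06 1
```

```bash
python3 -m creep '100 0 -45 0 0;100 0 -45 0 0;100 0 -45 0 0;100 0 -45 0 0;100 0 -45 0 0;100 0 -45 0 0;100 0 -45 0 0;100 0 -75 0 0;100 0 -75 0 0;100 0 -75 0 0;100 0 -75 0 0;100 0 -75 0 0;100 0 -90 0 0;100 0 -90 0 0;100 0 -90 0 0;100 0 -90 0 0;100 0 -90 0 0;100 0 -90 0 0;100 0 -90 0 0'; python3 -c "
from rig import sense; s=sense(); print(s['qpos'],s['tcp_rot'])"
```

```text
clock: 8.7
eef_pos: [942.9, 429.6, 381.5]
tcp_rot: [-3.107, 0.006, -1.282]
contact_force: [0.8, 0.4, 1.3]
opening: 1.001
[4.25893914e-01 1.24451604e+00 5.79386272e-02 1.13828916e-03
 1.80394605e+00 1.70854834e+00] [-3.10688427  0.00591866 -1.28226922]
```

```bash
python3 -m creep '100 0 -30 0 0;100 0 -30 0 0;100 0 -30 0 0;100 0 -30 0 0'; python3 -c "
from rig import sense; s=sense(); print(s['qpos'],s['tcp_rot'])"
```

```text
clock: 9.1
eef_pos: [961.6, 416.1, 360.7]
tcp_rot: [-3.068, 0.011, -1.283]
contact_force: [-0.0, -0.3, -0.5]
opening: 1.002
[0.40665125 1.26492816 0.05818769 0.00181312 1.74445978 1.6902692 ] [-3.06830992  0.01055944 -1.28285144]
```

```bash
for i in 1 2; do python3 -m creep '100 0 -30 -3 0;100 0 -30 -3 0;100 0 -30 -3 0;100 0 -30 -3 0;100 0 -30 -3 0;100 0 -30 -3 0;100 0 -30 -3 0;100 0 -30 -3 0'; done; python3 -c "
from rig import sense; s=sense(); print(s['qpos'],s['tcp_rot'])"
```

```text
clock: 9.9
eef_pos: [978.0, 397.5, 355.3]
tcp_rot: [-3.029, 0.014, -1.282]
contact_force: [0.6, -0.2, 0.1]
opening: 1.003
clock: 10.7
eef_pos: [991.0, 381.6, 357.7]
tcp_rot: [-2.99, 0.018, -1.282]
contact_force: [0.3, 0.1, 0.3]
opening: 1.001
[0.36526598 1.26882608 0.05919181 0.00575939 1.66105836 1.64945378] [-2.98997098  0.01751196 -1.28190021]
```

```bash
python3 -m creep '100 5 -20 0 0;100 10 -20 0 0;100 15 -20 0 0;100 20 -20 0 0;100 22 -20 0 0;100 22 -20 0 0' ; python3 -m creep '100 0 -30 -3 0;100 0 -30 -3 0;100 0 -30 -3 0;100 0 -30 -3 0'; python3 -c "
from rig import sense; s=sense(); print(s['qpos'],s['tcp_rot'])"
```

```text
clock: 11.3
eef_pos: [1041.1, 246.1, 348.2]
tcp_rot: [-2.955, 0.015, -1.285]
contact_force: [0.5, 0.1, 0.5]
opening: 0.999
clock: 11.7
eef_pos: [1042.6, 256.7, 361.2]
tcp_rot: [-2.916, 0.014, -1.284]
contact_force: [-0.7, 0.2, -0.5]
opening: 1.002
[0.23612476 1.26779128 0.05897096 0.02467829 1.58991884 1.52503341] [-2.91576941  0.01371728 -1.28409466]
```

```bash
cat >> h.py <<'E'
from scipy.spatial.transform import Rotation as Ro
def pose():
    s=sense(); return s['eef_pos'],Ro.from_euler('xyz',s['tcp_rot']).as_matrix()
def go(target,g=150,roll=0):
    """tool shift (cm) so point (0,0,g) of tool reaches world target, after roll deg about tool z (unchanged by roll)"""
    p,R=pose(); return (R.T@(np.array(target)-(p+R@[0,0,g]))/10).round(2)
def jw(x,y,z):
    c,s=np.cos(YAW),np.sin(YAW); return MID+np.array([c*x-s*y,s*x+c*y,z])
E
python3 - <<'E'
from h import *
p,R=pose(); print(R.round(3)); 
ex=np.array([np.cos(YAW),np.sin(YAW),0]);ey=np.array([-ex[1],ex[0],0])
print('jaw vs -ey',R[:,0]@-ey, 'yaw err deg',np.degrees(np.arctan2(R[:,0]@ex,-(R[:,0]@ey))))
print(go(jw(0,0,5)), go(jw(0,0,140)), go(jw(0,0,60)))
E
```

```text
[[ 0.283 -0.936  0.211]
 [-0.959 -0.273  0.076]
 [-0.014 -0.224 -0.975]]
jaw vs -ey 0.9999036305628004 yaw err deg 0.12259750579627633
[-19.75  52.9    1.67] [-19.94  49.87 -11.48] [-19.83  51.67  -3.69]
```

```bash
python3 -m creep '100 0 0 -6 0;100 0 0 -11.5 0;100 -10 25 -11.5 0;100 -10 25 -11.5 0;100 -10 25 -11.5 0;100 -10 25 -11.5 0;100 -10 25 -11.5 0;100 -19.9 49.9 -11.5 0;100 -19.9 49.9 -11.5 0;100 -19.9 49.9 -11.5 0;100 -19.9 49.9 -11.5 0;100 -19.9 49.9 -11.5 0;100 -19.9 49.9 -11.5 0;100 -19.9 49.9 -11.5 0'; python3 - <<'E'
from h import *
im,d,ci=shot('wrist','w6')
print(sense()['tcp_rot'],go(jw(0,0,5)), go(jw(0,0,15)),go(jw(0,0,60)))
cv2.imwrite('pics/w6b.png',cv2.resize(im,None,fx=1.5,fy=1.5))
E
```

```text
clock: 13.1
eef_pos: [500.0, 302.4, 365.9]
tcp_rot: [-2.915, 0.014, -1.283]
contact_force: [0.3, 1.3, 0.6]
opening: 1.002
[-2.92535287  0.01291791 -1.28295841] [ 0.07  2.44 13.1 ] [ 0.05  2.23 12.12] [-0.01  1.26  7.72]
```

View pics/w6b.png

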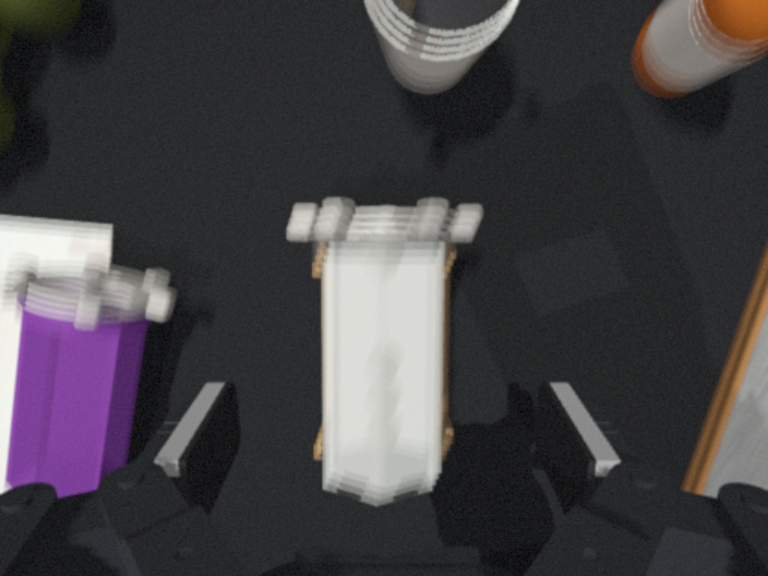

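```bash
python3 - <<'E'
from h import *
print(sense()['tcp_rot'],sense()['eef_pos'],go(jw(0,0,5)))
E
python3 -m creep '100 0 0 0 0'; python3 - <<'E'
from h import *
print(sense()['tcp_rot'],sense()['eef_pos'],go(jw(0,0,5)))
E
```

```text
[-2.92535287  0.01291791 -1.28295841] [492.9152344  301.42779658 362.64283087] [ 0.07  2.44 13.1 ]
clock: 13.25
eef_pos: [490.4, 302.0, 362.8]
tcp_rot: [-2.926, 0.013, -1.28]
contact_force: [0.9, 0.6, 0.4]
opening: 0.998
[-2.9261694   0.01271476 -1.28004117] [490.43738875 301.98029586 362.8206748 ] [ 0.19  2.21 13.16]
```

```bash
python3 -m creep '100 0.19 2.2 3 0;100 0.19 2.2 6 0;100 0.19 2.2 9 0;100 0.19 2.2 11 0;100 0.19 2.2 12.5 0;100 0.19 2.2 13.15 0;100 0.19 2.2 13.15 0;100 0.19 2.2 13.15 0'; python3 - <<'E'
from h import *
print(sense()['tcp_rot'],sense()['contact_force'],go(jw(0,0,5)))
E
```

```text
clock: 14.05
eef_pos: [497.3, 303.9, 230.4]
tcp_rot: [-2.925, 0.013, -1.28]
contact_force: [-0.0, -0.3, -0.1]
opening: 0.998
[-2.9250694   0.01300108 -1.28003533] [-0.03845241 -0.27140773 -0.07701625] [0.02 0.09 0.08]
```

```bash
python3 -m creep '70 0 0 0 0;60 0 0 0 0;60 0 0 0 0;60 0 0 0 0;60 0 0 0 0;60 0 0 0 0' 40; python3 - <<'E'
from h import *
print(sense()['tcp_rot'],sense()['contact_force'],go(jw(0,0,5)))
im,d,ci=shot('wrist','w7');cv2.imwrite('pics/w7b.png',cv2.resize(im,None,fx=1.5,fy=1.5))
E
```

```text
clock: 14.65
eef_pos: [497.5, 303.9, 231.6]
tcp_rot: [-2.923, 0.013, -1.28]
contact_force: [-1.2, -1.4, 6.4]
opening: 0.669
[-2.92347015  0.01318264 -1.27996419] [-1.21168515 -1.42090164  6.44785335] [0.02 0.16 0.19]
```

View pics/w7b.png

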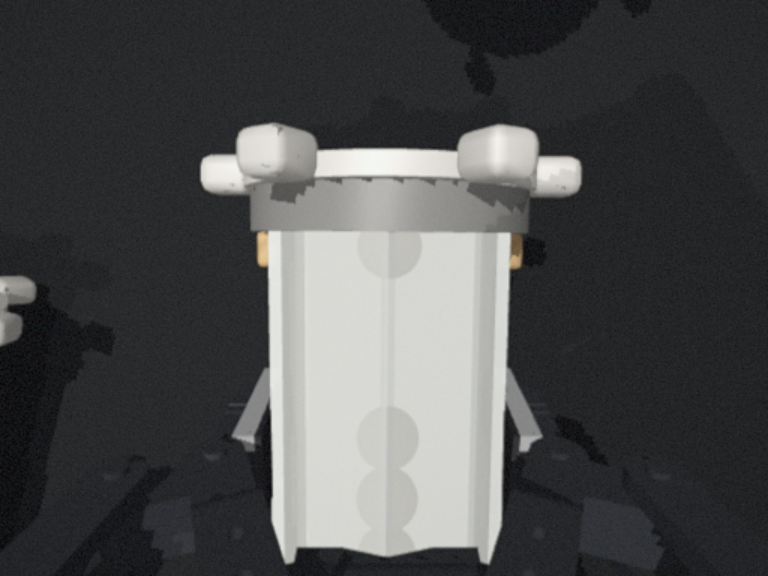

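```bash
python3 - <<'E'
from h import *
import pickle
p,R=pose(); print((R.T@[0,0,1]).round(3))
c,s=np.cos(YAW),np.sin(YAW); Rj=np.array([[c,-s,0],[s,c,0],[0,0,1]])
Rtj=R.T@Rj; ptj=R.T@(MID-p); pickle.dump((Rtj,ptj),open('grip.pkl','wb')); print(ptj)
im,d,ci=shot('scene','s1'); shot('side','sd1')
crop('s1',160,170,300,270,5,'s1c'); crop('sd1',200,180,340,270,5,'sd1c')
E
```

```text
[-0.013 -0.216 -0.976]
[  0.27005021   2.69019686 156.76092714]
```

View pics/s1c.png

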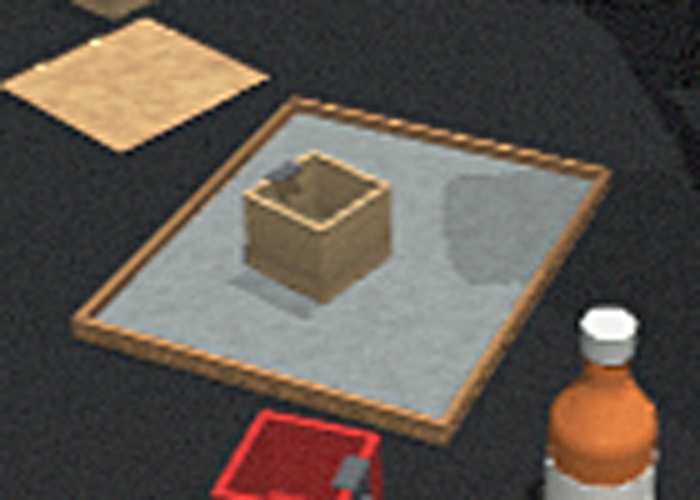

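View pics/sd1c.png

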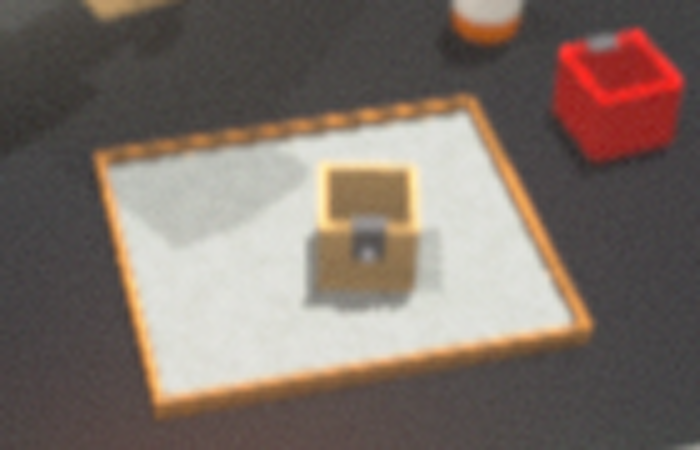

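```bash
python3 - <<'E'
from h import *
im,d,ci=load('s1')
c=[atz(ci,160+u/5,170+v/5,60) for u,v in((245,196),(315,152),(390,184),(322,230))]
c=np.array(c);print(c.round(1),c.mean(0).round(1),np.linalg.norm(np.diff(c[:,:2],axis=0),axis=1))
print('clasp',atz(ci,160+282/5,170+175/5,60))
im,d,ci=load('sd1')
c=[atz(ci,200+u/5,180+v/5,60) for u,v in((316,165),(418,165),(418,232),(317,232))]
c=np.array(c);print(c.round(1),c.mean(0).round(1))
E
```

```text
[[620.5 -89.2  60. ]
 [559.2 -73.7  60. ]
 [572.6 -14.8  60. ]
 [633.1 -30.2  60. ]] [596.3 -52.   60. ] [63.19505342 60.39843459 62.3590923 ]
clasp [590.93068951 -79.95728885  60.        ]
[[569.6 -21.9  60. ]
 [635.7 -36.2  60. ]
 [617.6 -98.8  60. ]
 [555.  -85.2  60. ]] [594.5 -60.5  60. ]
```

```bash
python3 - <<'E'
from h import *
for n in('wrist0','s1','sd1','scene0','side0'):
    im,P=cloud(n); k=(P[...,2]>56)&(P[...,2]<63)&(abs(P[...,0]-596)<60)&(abs(P[...,1]+50)<60)
    q=P[k][:,:2].astype(np.float32)
    if len(q)<8: print(n,len(q)); continue
    print(n,len(q),cv2.minAreaRect(q),q.mean(0))
E
```

```text
wrist0 1246 ((595.44775390625, -56.443214416503906), (66.69840240478516, 64.06230163574219), 75.54106903076172) [595.02045  -57.121807]
s1 128 ((596.05615234375, -56.77452850341797), (68.12419128417969, 66.24555206298828), 75.14134979248047) [596.4403  -56.28972]
sd1 95 ((595.1442260742188, -58.08910369873047), (68.38716888427734, 61.51165771484375), 76.49240112304688) [595.26086 -61.1476 ]
scene0 127 ((596.4907836914062, -57.12584686279297), (68.07936096191406, 66.45179748535156), 75.80961608886719) [598.6565   -56.013103]
side0 92 ((594.7838745117188, -58.40437698364258), (68.30364227294922, 61.818572998046875), 77.4727554321289) [593.3663   -61.154152]
```

```bash
python3 -m creep '60 0 -0.11 -0.5 0;60 -0.03 -0.32 -1.5 0;60 -0.05 -0.65 -2.95 0;60 -0.07 -0.86 -3.9 0;60 -0.07 -1.08 -4.88 0;60 -0.07 -1.08 -4.88 0'; python3 - <<'E'
from h import *
print(sense()['tcp_rot'],sense()['contact_force'])
im,d,ci=shot('wrist','w8');crop('w8',120,60,400,384,2,'w8b'); shot('scene','s2'); crop('s2',300,150,420,280,5,'s2c')
E
```

```text
clock: 15.4
eef_pos: [497.9, 304.3, 283.3]
tcp_rot: [-2.921, 0.014, -1.28]
contact_force: [0.5, -0.2, -2.9]
opening: 0.672
[-2.92093294  0.01390924 -1.2799289 ] [ 0.49580609 -0.17977167 -2.923569  ]
```

View pics/w8b.png

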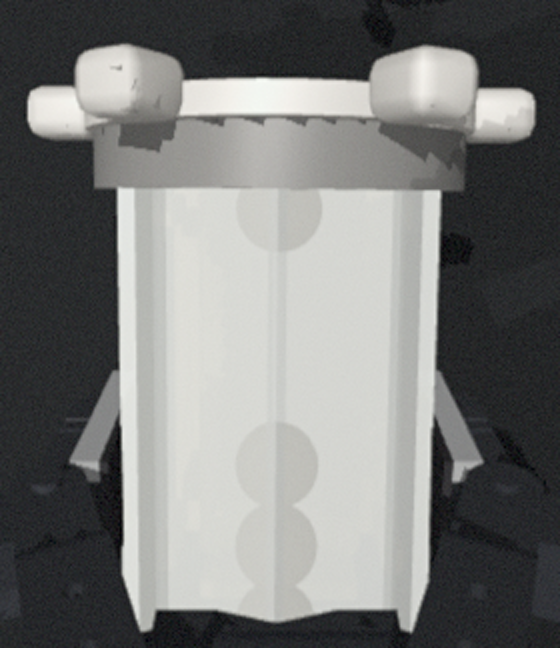

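View pics/s2c.png

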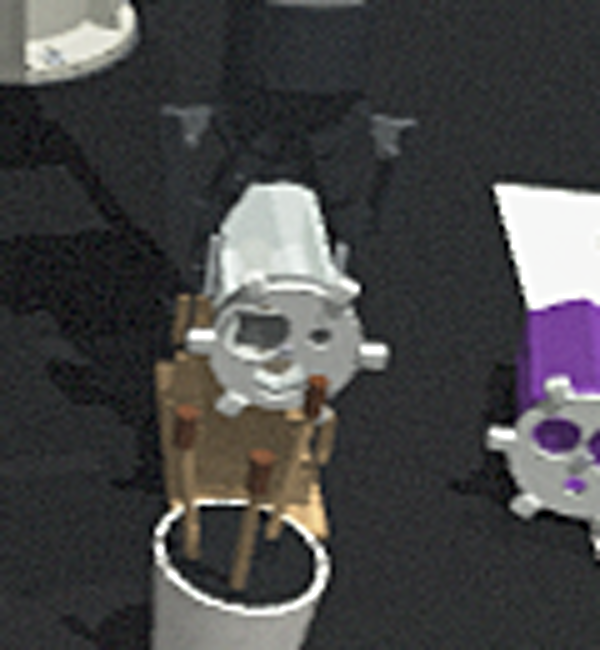

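```bash
cat >> h.py <<'E'
import pickle
def pour(B,psis,back=20,zs=104,sx=71,sz=-18.5):
    """rows (t cm, psi) from the current pose so spout sits at B - back*mouthdir"""
    Rtj,ptj=pickle.load(open('grip.pkl','rb')); p,R=pose()
    for ps in psis:
        R2=R@Ro.from_euler('z',ps,degrees=True).as_matrix(); J=R2@Rtj; m=J[:,0]; h=m[:2]/np.hypot(*m[:2])
        sp=np.r_[np.array(B[:2])-back*h,zs]; mid=sp-J@[sx,0,sz]; p2=mid-R2@ptj
        print(ps,(R.T@(p2-p)/10).round(2),'slope',np.degrees(np.arcsin(-m[2])).round(1),'head',np.degrees(np.arctan2(h[1],h[0])).round(),'lean',np.degrees(np.arcsin(J[2,1])).round(1),'tcp',p2.round(),'mid',mid.round())
E
python3 - <<'E'
from h import *
pour((595.5,-57),[0,-45,-90,-135,-180]); print(sense()['qpos'])
E
```

```text
0 [37.52 12.89 -2.79] slope -0.0 head 16.0 lean 0.0 tcp [479. -93. 276.] mid [508. -83. 122.]
-45 [43.36 10.58 -2.69] slope 3.0 head 60.0 lean -9.0 tcp [ 517. -143.  279.] mid [ 548. -134.  126.]
-90 [45.88  4.87 -2.41] slope 11.3 head 104.0 lean -13.3 tcp [ 578. -151.  289.] mid [ 611. -142.  136.]
-135 [43.61 -0.99 -2.09] slope 20.5 head 148.0 lean -10.2 tcp [ 627. -113.  298.] mid [ 662. -102.  146.]
-180 [37.75 -3.54 -1.92] slope 25.0 head -164.0 lean -1.6 tcp [635. -49. 303.] mid [669. -37. 151.]
[ 0.55896036  0.39093534  1.90674345 -0.07616215  0.63109865  1.89713201]
```

```bash
python3 -m creep '60 0.4 0.1 -0.2 0;60 1.8 0.6 -0.6 0;60 4.5 1.5 -1.2 0;60 8.2 2.8 -1.8 0;60 12.2 4.2 -2.2 0;60 16.2 5.6 -2.5 0;60 20.2 6.9 -2.7 0;60 24.2 8.3 -2.8 0;60 28.2 9.7 -2.8 0;60 31.8 10.9 -2.8 0;60 34.6 11.9 -2.8 0;60 36.4 12.5 -2.8 0;60 37.3 12.8 -2.8 0;60 37.5 12.9 -2.8 0;60 37.5 12.9 -2.8 0'; python3 - <<'E'
from h import *
s=sense();print(s['tcp_rot'],s['contact_force'])
shot('scene','s3'); shot('wrist','w9'); shot('side','sd3')
a=cv2.imread('pics/s3.png')[120:300,140:340]; b=cv2.imread('pics/w9.png'); c=cv2.imread('pics/sd3.png')[140:320,180:360]
cv2.imwrite('pics/s3c.png',cv2.resize(a,None,fx=4,fy=4,interpolation=cv2.INTER_CUBIC)[:600]);cv2.imwrite('pics/sd3c.png',cv2.resize(c,None,fx=3.3,fy=3.3,interpolation=cv2.INTER_CUBIC))
pour((595.5,-57),range(0,-181,-15))
E
```

```text
clock: 17.0
eef_pos: [478.1, -93.1, 276.1]
tcp_rot: [-2.924, 0.014, -1.28]
contact_force: [0.8, -0.0, -2.0]
opening: 0.671
[-2.92358706  0.01355909 -1.28042487] [ 0.83964593 -0.0160825  -1.98559781]
0 [0.11 0.   0.01] slope -0.0 head 16.0 lean 0.0 tcp [479. -93. 276.] mid [508. -83. 122.]
-15 [ 2.24 -0.25  0.01] slope 0.2 head 31.0 lean -3.2 tcp [ 487. -113.  276.] mid [ 517. -103.  123.]
-30 [ 4.23 -1.03  0.05] slope 1.2 head 46.0 lean -6.3 tcp [ 500. -130.  277.] mid [ 531. -120.  124.]
-45 [ 5.95 -2.3   0.11] slope 3.0 head 60.0 lean -9.0 tcp [ 517. -143.  279.] mid [ 548. -134.  126.]
-60 [ 7.29 -3.96  0.19] slope 5.3 head 75.0 lean -11.2 tcp [ 537. -151.  282.] mid [ 568. -142.  129.]
-75 [ 8.15 -5.91  0.28] slope 8.2 head 89.0 lean -12.7 tcp [ 558. -154.  285.] mid [ 590. -145.  132.]
-90 [ 8.47 -8.02  0.39] slope 11.3 head 104.0 lean -13.3 tcp [ 579. -151.  289.] mid [ 612. -142.  136.]
-105 [  8.25 -10.14   0.5 ] slope 14.6 head 118.0 lean -13.1 tcp [ 598. -143.  292.] mid [ 632. -133.  139.]
-120 [  7.48 -12.13   0.61] slope 17.7 head 133.0 lean -12.0 tcp [ 615. -130.  296.] mid [ 649. -120.  143.]
-135 [  6.2  -13.87   0.71] slope 20.5 head 148.0 lean -10.2 tcp [ 628. -113.  298.] mid [ 662. -102.  146.]
-150 [  4.51 -15.23   0.79] slope 22.8 head 164.0 lean -7.7 tcp [636. -93. 301.] mid [670. -81. 148.]
-165 [  2.51 -16.11   0.85] slope 24.3 head 180.0 lean -4.8 tcp [638. -71. 302.] mid [673. -59. 150.]
-180 [  0.34 -16.43   0.87] slope 25.0 head -164.0 lean -1.6 tcp [635. -49. 303.] mid [669. -36. 151.]
```

View pics/s3c.png

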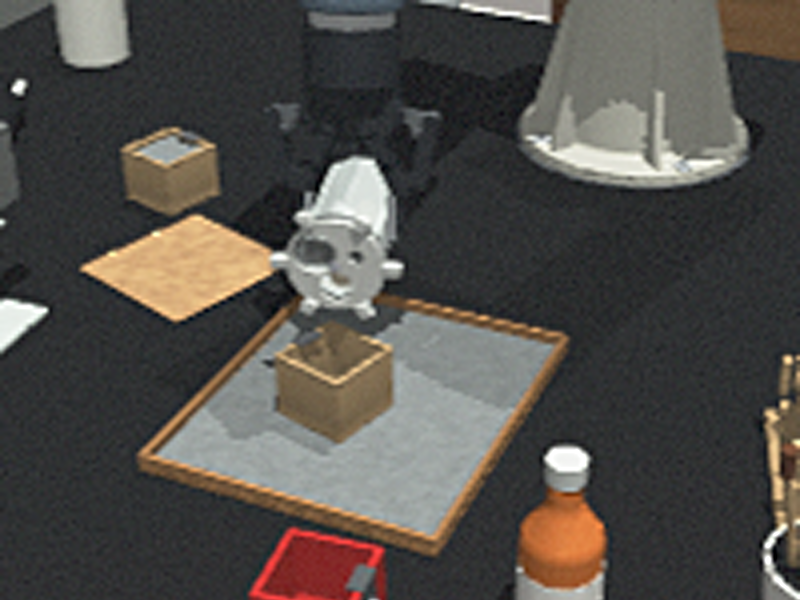

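View pics/w9.png

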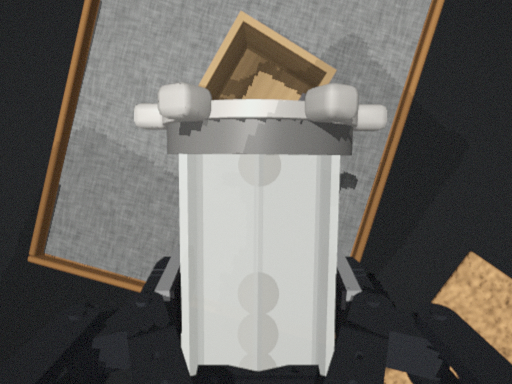

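View pics/sd3c.png

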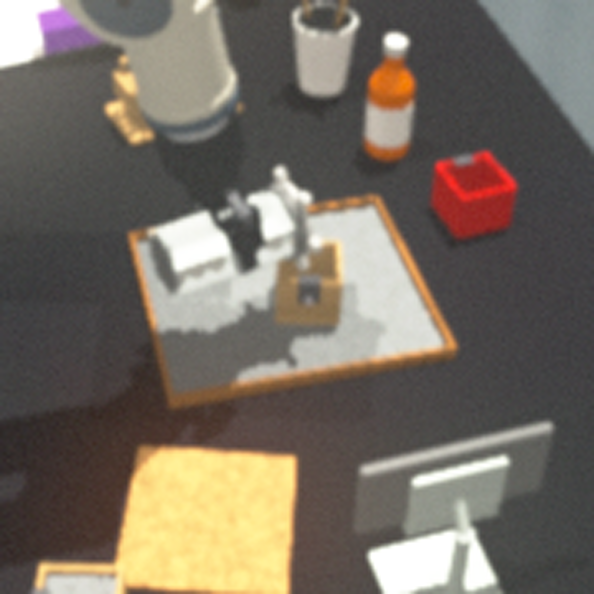

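```bash
python3 -m creep '60 1.1 -0.1 0 -7.5;60 2.24 -0.25 0 -15;60 3.25 -0.6 0 -22.5;60 4.23 -1.03 0.05 -30;60 5.1 -1.6 0.1 -37.5;60 5.95 -2.3 0.11 -45;60 6.65 -3.1 0.15 -52.5;60 7.29 -3.96 0.19 -60;60 7.75 -4.9 0.23 -67.5;60 8.15 -5.91 0.28 -75;60 8.15 -5.91 0.28 -75'; python3 - <<'E'
from h import *
s=sense();print(s['tcp_rot'],s['contact_force'])
shot('wrist','w10')
pour((595.5,-57),[0,-7.5,-15,-22.5,-30,-37.5,-45,-60,-75,-90,-105])
E
```

```text
clock: 18.25
eef_pos: [559.1, -153.1, 285.5]
tcp_rot: [-3.072, -0.209, 0.025]
contact_force: [0.1, -0.3, -2.7]
opening: 0.675
[-3.07200779 -0.20884788  0.02470887] [ 0.11094489 -0.31762784 -2.7443811 ]
0 [-0.05  0.08 -0.01] slope 8.2 head 89.0 lean -12.7 tcp [ 558. -154.  285.] mid [ 590. -145.  132.]
-7.5 [1.01 0.03 0.04] slope 9.7 head 96.0 lean -13.1 tcp [ 568. -153.  287.] mid [ 601. -144.  134.]
-15 [ 2.06 -0.15  0.09] slope 11.3 head 104.0 lean -13.3 tcp [ 578. -151.  289.] mid [ 611. -142.  136.]
-22.5 [ 3.08 -0.47  0.15] slope 12.9 head 111.0 lean -13.3 tcp [ 588. -148.  290.] mid [ 622. -138.  137.]
-30 [ 4.05 -0.92  0.21] slope 14.6 head 118.0 lean -13.1 tcp [ 598. -143.  292.] mid [ 631. -133.  139.]
-37.5 [ 4.96 -1.49  0.26] slope 16.2 head 126.0 lean -12.7 tcp [ 607. -137.  294.] mid [ 641. -127.  141.]
-45 [ 5.78 -2.18  0.31] slope 17.7 head 133.0 lean -12.0 tcp [ 615. -130.  295.] mid [ 649. -120.  143.]
-60 [ 7.14 -3.86  0.41] slope 20.5 head 148.0 lean -10.2 tcp [ 627. -113.  298.] mid [ 662. -102.  146.]
-75 [ 8.01 -5.85  0.5 ] slope 22.8 head 164.0 lean -7.7 tcp [636. -93. 301.] mid [670. -81. 148.]
-90 [ 8.34 -8.01  0.55] slope 24.3 head 180.0 lean -4.8 tcp [638. -71. 302.] mid [673. -59. 150.]
-105 [  8.08 -10.19   0.58] slope 25.0 head -164.0 lean -1.6 tcp [635. -49. 303.] mid [669. -37. 151.]
```

View pics/w10.png

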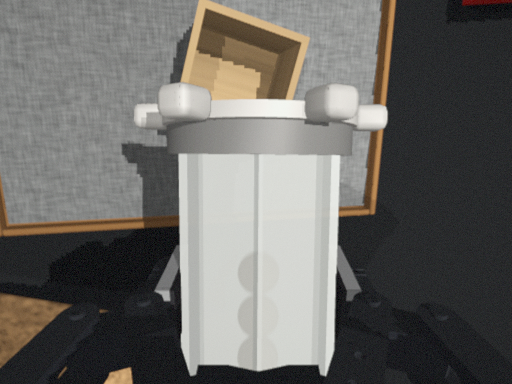

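```bash
python3 -m creep '60 1.01 0.03 0.04 -7.5;60 2.06 -0.15 0.09 -15;60 3.08 -0.47 0.15 -22.5;60 4.05 -0.92 0.21 -30;60 4.05 -0.92 0.21 -30;60 4.96 -1.49 0.26 -37.5;60 4.96 -1.49 0.26 -37.5;60 5.78 -2.18 0.31 -45;60 5.78 -2.18 0.31 -45'; python3 - <<'E'
from h import *
s=sense();print(s['tcp_rot'],s['contact_force'])
shot('wrist','w11'); shot('scene','s4'); crop('s4',140,120,340,300,3,'s4c')
pour((595.5,-57),[0,-7.5,-15,-22.5,-30,-37.5,-45,-60])
E
```

```text
clock: 19.2
eef_pos: [614.4, -129.5, 295.6]
tcp_rot: [3.044, -0.196, 0.818]
contact_force: [0.2, -0.1, -2.7]
opening: 0.667
[ 3.04407929 -0.19637152  0.81849862] [ 0.22154134 -0.13683901 -2.68113083]
0 [ 0.01  0.06 -0.  ] slope 17.6 head 133.0 lean -12.1 tcp [ 614. -130.  295.] mid [ 648. -120.  143.]
-7.5 [1.08 0.02 0.05] slope 19.0 head 140.0 lean -11.3 tcp [ 621. -122.  297.] mid [ 656. -112.  144.]
-15 [ 2.15 -0.17  0.1 ] slope 20.4 head 148.0 lean -10.3 tcp [ 627. -113.  298.] mid [ 662. -103.  146.]
-22.5 [ 3.18 -0.5   0.14] slope 21.6 head 156.0 lean -9.1 tcp [ 632. -104.  300.] mid [666. -93. 147.]
-30 [ 4.17 -0.96  0.18] slope 22.7 head 163.0 lean -7.8 tcp [636. -93. 301.] mid [670. -82. 148.]
-37.5 [ 5.09 -1.55  0.21] slope 23.5 head 171.0 lean -6.4 tcp [638. -83. 302.] mid [672. -71. 149.]
-45 [ 5.93 -2.25  0.24] slope 24.2 head 179.0 lean -4.9 tcp [638. -72. 302.] mid [673. -60. 150.]
-60 [ 7.29 -3.97  0.26] slope 25.0 head -165.0 lean -1.7 tcp [635. -50. 303.] mid [669. -37. 151.]
```

View pics/w11.png

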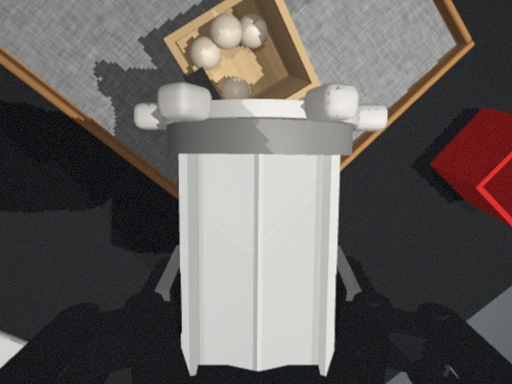

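View pics/s4c.png

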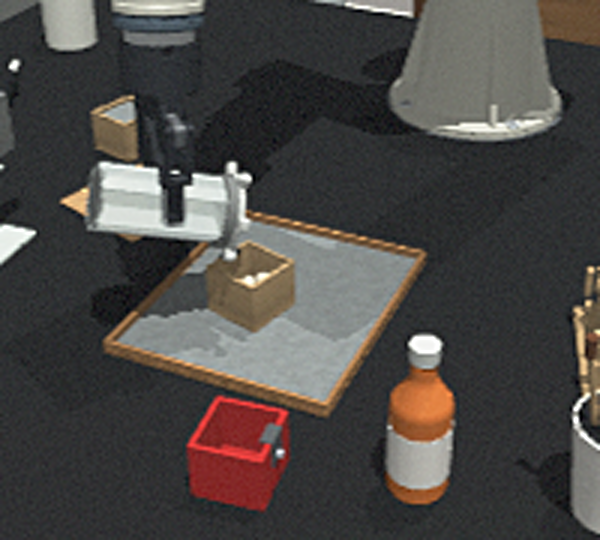

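```bash
python3 -m creep '60 1.08 0.02 0.05 -7.5;60 2.15 -0.17 0.1 -15;60 3.18 -0.5 0.14 -22.5;60 4.17 -0.96 0.18 -30;60 4.17 -0.96 0.18 -30;60 4.17 -0.96 0.18 -30;60 4.17 -0.96 0.18 -30;60 4.17 -0.96 0.18 -30'; python3 - <<'E'
from h import *
s=sense();print(s['tcp_rot'],s['contact_force'])
shot('wrist','w12'); shot('side','sd4'); crop('sd4',180,140,380,300,3,'sd4c')
E
```

```text
clock: 20.1
eef_pos: [635.2, -93.9, 300.6]
tcp_rot: [2.961, -0.122, 1.337]
contact_force: [0.4, -0.2, -2.5]
opening: 0.671
[ 2.96070493 -0.12219483  1.33730101] [ 0.42491469 -0.22460747 -2.51919181]
```

View pics/w12.png

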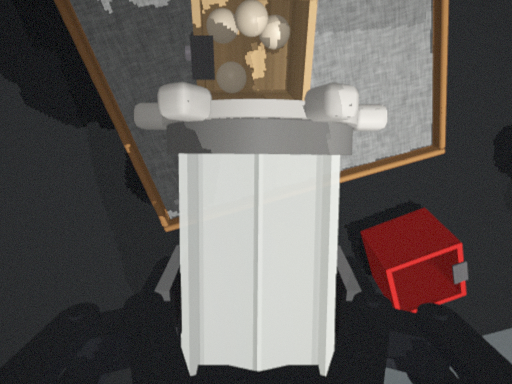

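View pics/sd4c.png

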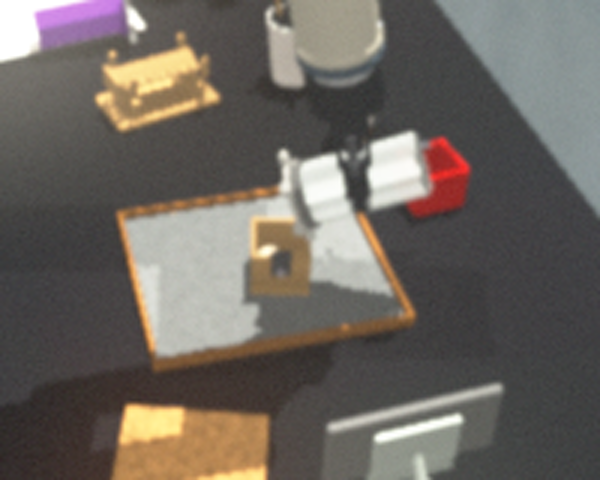

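```bash
cat >> h.py <<'E'
def jarto(target,psi,yaw=None):
    Rtj,ptj=pickle.load(open('grip.pkl','rb')); p,R=pose()
    R2=R@Ro.from_euler('z',psi,degrees=True).as_matrix(); J=R2@Rtj; p2=np.array(target)-R2@ptj
    print(psi,(R.T@(p2-p)/10).round(2),'slope',np.degrees(np.arcsin(-J[2,0])).round(2),'yaw',np.degrees(np.arctan2(J[1,0],J[0,0])).round(2),'want',np.degrees(YAW).round(2),'lean',np.degrees(np.arcsin(J[2,1])).round(2),'tcp',p2.round())
E
python3 - <<'E'
from h import *
p,R=pose(); print('up6cm',(R.T@[0,0,6]).round(2))
jarto(jw(0,0,80),150); jarto(jw(0,0,80),150.3)
E
```

```text
up6cm [ 0.73  1.07 -5.86]
150 [ 35.38 -22.76  -0.87] slope 0.03 yaw 15.8 want 16.3 lean 0.16 tcp [498. 304. 312.]
150.3 [ 35.38 -22.76  -0.87] slope 0.04 yaw 15.51 want 16.3 lean 0.23 tcp [498. 304. 312.]
```

```bash
python3 -m creep '60 0.4 0.5 -3 0;60 0.73 1.07 -5.86 0;60 2.7 -0.3 -5.9 8.3;60 4.6 -1.6 -5.8 16.6;60 6.5 -2.9 -5.6 24.9;60 8.4 -4.2 -5.4 33.2;60 10.4 -5.6 -5.2 41.5;60 12.3 -6.9 -5 49.8;60 14.2 -8.2 -4.8 58.1;60 16.1 -9.5 -4.6 66.4;60 18 -10.8 -4.3 74.8;60 20 -12.2 -4 83.1;60 21.9 -13.5 -3.7 91.4;60 23.8 -14.8 -3.4 99.7;60 25.8 -16.2 -3 108;60 27.7 -17.5 -2.6 116.3;60 29.6 -18.8 -2.2 124.6;60 31.5 -20.1 -1.8 132.9;60 33.5 -21.4 -1.3 141.2;60 35.4 -22.8 -0.9 149.5' && python3 -m creep '60 0 0 0 0;60 0 0 0 0'; python3 - <<'E'
from h import *
s=sense();print(s['tcp_rot'],s['contact_force'],s['qpos'])
for r in(0,0.5,-.5): jarto(jw(0,0,30),r)
shot('wrist','w13');
E
```

```text
clock: 22.2
eef_pos: [497.0, 304.8, 311.7]
tcp_rot: [-2.924, 0.016, -1.288]
contact_force: [0.6, 0.2, -2.7]
opening: 0.674
clock: 22.4
eef_pos: [496.8, 305.0, 311.6]
tcp_rot: [-2.924, 0.015, -1.285]
contact_force: [0.2, -0.8, -2.4]
opening: 0.671
[-2.92425054  0.01534716 -1.28509547] [ 0.18401456 -0.82496209 -2.42306112] [ 0.56079221  0.34888056  1.88678423 -0.06911011  0.69368171  1.89600353]
0 [0.21 1.03 4.88] slope 0.04 yaw 16.01 want 16.3 lean 0.12 tcp [498. 304. 262.]
0.5 [0.22 1.03 4.88] slope 0.05 yaw 15.52 want 16.3 lean 0.23 tcp [498. 304. 262.]
-0.5 [0.21 1.03 4.88] slope 0.04 yaw 16.5 want 16.3 lean 0.02 tcp [498. 304. 262.]
```

View pics/w13.png

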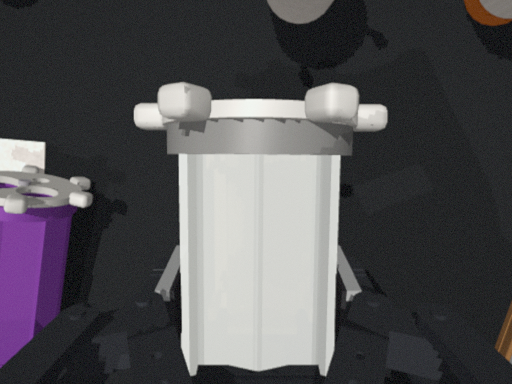

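```bash
python3 -m creep '60 0.15 0.7 2.5 -0.3;60 0.21 1.03 4.88 -0.3;60 0.22 1.25 5.86 -0.3;60 0.22 1.25 5.86 -0.3;60 0.22 1.25 5.86 -0.3'; python3 - <<'E'
from h import *
s=sense();print(s['tcp_rot'],s['contact_force']); jarto(jw(0,0,0),0);jarto(jw(0,0,10),0)
E
```

```text
clock: 22.95
eef_pos: [498.4, 303.2, 252.4]
tcp_rot: [-2.923, 0.014, -1.28]
contact_force: [-0.1, 0.6, -3.3]
opening: 0.676
[-2.92332424  0.01410943 -1.28026506] [-0.11622092  0.61925904 -3.27042618]
0 [-0.05  0.51  2.02] slope -0.01 yaw 16.29 want 16.3 lean 0.05 tcp [498. 304. 232.]
0 [-0.06  0.3   1.04] slope -0.01 yaw 16.29 want 16.3 lean 0.05 tcp [498. 304. 242.]
```

```bash
python3 -m creep '60 -0.06 0.15 0.5 0;60 -0.06 0.3 1.04 0;60 -0.05 0.36 1.3 0;60 -0.05 0.42 1.6 0;60 -0.05 0.47 1.85 0;60 -0.05 0.51 2 0;60 -0.05 0.51 2.02 0'; python3 - <<'E'
from h import *
s=sense();print(s['tcp_rot'],s['contact_force']); jarto(jw(0,0,0),0)
E
```

```text
clock: 23.65
eef_pos: [497.5, 303.8, 231.7]
tcp_rot: [-2.924, 0.014, -1.28]
contact_force: [-3.4, -1.5, 1.8]
opening: 0.675
[-2.92355659  0.01401353 -1.2802201 ] [-3.44492311 -1.45562303  1.75085675]
0 [-0.   -0.01  0.01] slope 0.0 yaw 16.29 want 16.3 lean 0.05 tcp [498. 304. 232.]
```

```bash
python3 -m creep '80 0 0 0 0;100 0 0 0 0;100 0 0 0 0;100 0 0 -3 0;100 0 0 -7 0;100 0 0 -11 0;100 0 0 -14 0;100 0 0 -14 0;100 0 0 -14 0'; python3 - <<'E'
from h import *
s=sense();print(s['tcp_rot'],s['contact_force'],s['qpos']);
shot('wrist','w14');shot('scene','s5');crop('s5',300,150,420,280,5,'s5c')
im,P=cloud('w14'); L=local(P); k=(abs(L[...,1])<3)&(L[...,2]>25)&(L[...,2]<40)&(abs(L[...,0])<50); q=L[k]
print('ridge',k.sum(),np.polyfit(q[:,0],q[:,1],1).round(3),np.polyfit(q[:,0],q[:,2],1).round(3), q.mean(0).round(2))
r=np.hypot(L[...,1],L[...,2]);k=(r>40)&(r<52)&(L[...,0]>55)&(L[...,0]<85)&(L[...,2]>-20);print(np.percentile(L[...,0][k],[1,50,90,97,99.5]).round(1)); lugfit('w14')
E
```

```text
clock: 24.55
eef_pos: [469.1, 293.3, 369.1]
tcp_rot: [-2.922, 0.015, -1.28]
contact_force: [-0.3, 0.3, -1.2]
opening: 1.002
[-2.92160922  0.0145507  -1.28011315] [-0.25043037  0.30667643 -1.20697271] [ 0.5704011   0.23053268  1.9019195  -0.06534375  0.79465841  1.89288525]
ridge 1160 [-0.003 -0.034] [2.0000e-03 3.2558e+01] [-1.900e-01 -3.000e-02  3.256e+01]
[64.4 68.7 72.8 73.6 74.3]
n 78 theta mod 60deg: -59.064891947801996 (+60k)
```

View pics/w14.png

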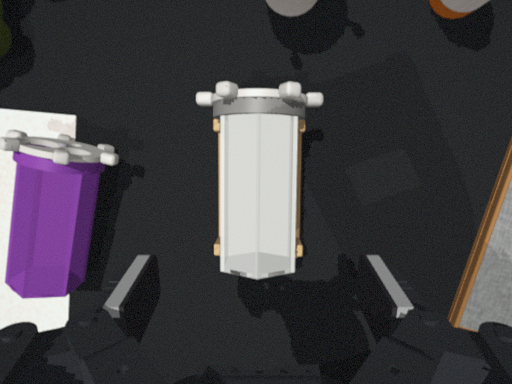

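View pics/s5c.png

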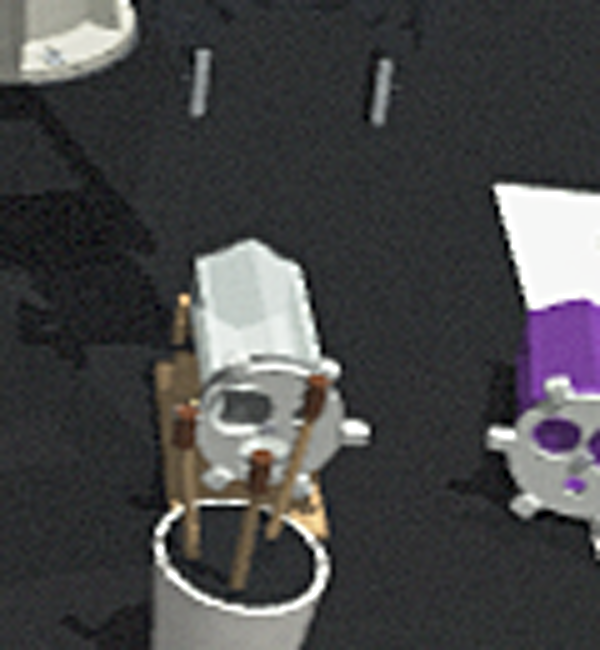

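```bash
python3 - <<'E'
from h import *
for n in('scene0','side0','s5'):
    im,P=cloud(n); Q=P[~np.isnan(P).any(-1)]; r=np.hypot(Q[:,0],Q[:,1]); az=np.degrees(np.arctan2(Q[:,1],Q[:,0]))
    print(n)
    for a in range(-180,180,15):
        k=(az>=a)&(az<a+15)&(r>500)&(r<1500)&(Q[:,2]>-900)
        if k.sum()<20: continue
        z=Q[k]; 
        print(a,k.sum(),'zmax r500-1300: %.0f'%(z[np.hypot(z[:,0],z[:,1])<1300][:,2].max() if (np.hypot(z[:,0],z[:,1])<1300).any() else -999),'n>150:',(z[:,2]>150).sum(), end='; ')
    print()
im,P=cloud('scene0')
for u,v in((330,75),(400,85),(470,110),(225,100),(480,190),(300,100),(400,40)): print(u,v,P[v,u].round())
E
```

```text
scene0
-180 66 zmax r500-1300: -999 n>150: 0; -150 501 zmax r500-1300: 168 n>150: 29; -135 1114 zmax r500-1300: -999 n>150: 73; -120 422 zmax r500-1300: 5 n>150: 0; -105 580 zmax r500-1300: 5 n>150: 0; -90 1377 zmax r500-1300: 193 n>150: 27; -75 1709 zmax r500-1300: 55 n>150: 0; -60 7178 zmax r500-1300: 59 n>150: 0; -45 14239 zmax r500-1300: 168 n>150: 149; -30 11607 zmax r500-1300: 167 n>150: 51; -15 13035 zmax r500-1300: 620 n>150: 2152; 0 18303 zmax r500-1300: 622 n>150: 4779; 15 15992 zmax r500-1300: 182 n>150: 156; 30 15434 zmax r500-1300: 127 n>150: 0; 45 5373 zmax r500-1300: 93 n>150: 0; 60 4575 zmax r500-1300: 103 n>150: 0; 75 1935 zmax r500-1300: 155 n>150: 10; 90 886 zmax r500-1300: 106 n>150: 0; 105 693 zmax r500-1300: 4 n>150: 0; 120 1021 zmax r500-1300: 154 n>150: 1; 135 4492 zmax r500-1300: 173 n>150: 317; 150 20 zmax r500-1300: 6 n>150: 0; 165 497 zmax r500-1300: -999 n>150: 0; 
side0
-75 494 zmax r500-1300: 3 n>150: 0; -60 4592 zmax r500-1300: 57 n>150: 0; -45 16465 zmax r500-1300: 168 n>150: 339; -30 10953 zmax r500-1300: 166 n>150: 39; -15 19848 zmax r500-1300: 676 
[... 674 characters left out ...]
51; -30 11608 zmax r500-1300: 167 n>150: 55; -15 10864 zmax r500-1300: 63 n>150: 0; 0 13569 zmax r500-1300: 153 n>150: 36; 15 18609 zmax r500-1300: 605 n>150: 2796; 30 19125 zmax r500-1300: 597 n>150: 3676; 45 5346 zmax r500-1300: 94 n>150: 0; 60 4580 zmax r500-1300: 103 n>150: 0; 75 1926 zmax r500-1300: 154 n>150: 11; 90 896 zmax r500-1300: 106 n>150: 0; 105 692 zmax r500-1300: 5 n>150: 0; 120 1030 zmax r500-1300: 155 n>150: 1; 135 4495 zmax r500-1300: 171 n>150: 319; 165 127 zmax r500-1300: -999 n>150: 0; 
330 75 [109. 126. 373.]
400 85 [-1459.   335.     2.]
470 110 [-943.  748.   21.]
225 100 [658.  -2. 415.]
480 190 [ 33. 708.   3.]
300 100 [ 69.  13. 259.]
400 40 [-1769.   259.   269.]
```

```bash
python3 - <<'E'
from h import *
for y,z in((5,90),(5,35),(14,35.5),(22,38),(30,40),(38,40.5),(46,40.5),(54,40.5),(61,40.5),(61,90)): print(y,z,go(jw(69,y,z),160.5))
E
```

```text
5 90 [-0.58 -8.5   6.24]
5 35 [-0.51 -7.32 11.61]
14 35.5 [-1.41 -7.33 11.58]
22 38 [-2.21 -7.39 11.35]
30 40 [-3.01 -7.43 11.16]
38 40.5 [-3.81 -7.45 11.12]
46 40.5 [-4.61 -7.45 11.14]
54 40.5 [-5.41 -7.45 11.15]
61 40.5 [-6.11 -7.45 11.16]
61 90 [-6.18 -8.52  6.32]
```

```bash
python3 -m creep '100 -0.58 -4.5 3 0;100 -0.58 -8.5 6.2 0;100 -0.55 -7.8 9.2 0;100 -0.51 -7.32 11.6 0;100 -0.51 -7.32 11.6 0;100 -0.95 -7.33 11.6 0;100 -1.41 -7.33 11.58 0;100 -1.8 -7.36 11.5 0;100 -2.21 -7.39 11.35 0;100 -2.6 -7.4 11.25 0;100 -3.01 -7.43 11.16 0;100 -3.4 -7.45 11.14 0;100 -3.8 -7.45 11.12 0;100 -4.2 -7.45 11.13 0;100 -4.6 -7.45 11.14 0;100 -5 -7.45 11.14 0;100 -5.4 -7.45 11.15 0;100 -5.8 -7.45 11.15 0;100 -6.1 -7.45 11.15 0;100 -6.1 -7.45 11.15 0'; python3 - <<'E'
from h import *
s=sense();print(s['tcp_rot'],s['contact_force']);
im,d,ci=shot('wrist','w15');cv2.imwrite('pics/w15b.png',cv2.resize(im,None,fx=1.5,fy=1.5)); lugfit('w15')
for y,z in((61,42),(61,90),(0,90),(0,12),(0,6.5)): print(y,z,go(jw(69,y,z),160.5))
E
```

```text
clock: 26.65
eef_pos: [543.4, 380.9, 275.3]
tcp_rot: [-2.925, 0.014, -1.28]
contact_force: [-0.1, -1.0, 1.0]
opening: 0.996
[-2.92503571  0.01366425 -1.27987691] [-0.12624507 -0.99402329  1.04011524]
n 838 theta mod 60deg: -1.8863127769161565 (+60k)
61 42 [ 0.01 -0.05 -0.14]
61 90 [-0.06 -1.08 -4.83]
0 90 [ 6.04 -1.06 -4.92]
0 12 [6.15 0.61 2.7 ]
0 6.5 [6.16 0.73 3.23]
```

View pics/w15b.png

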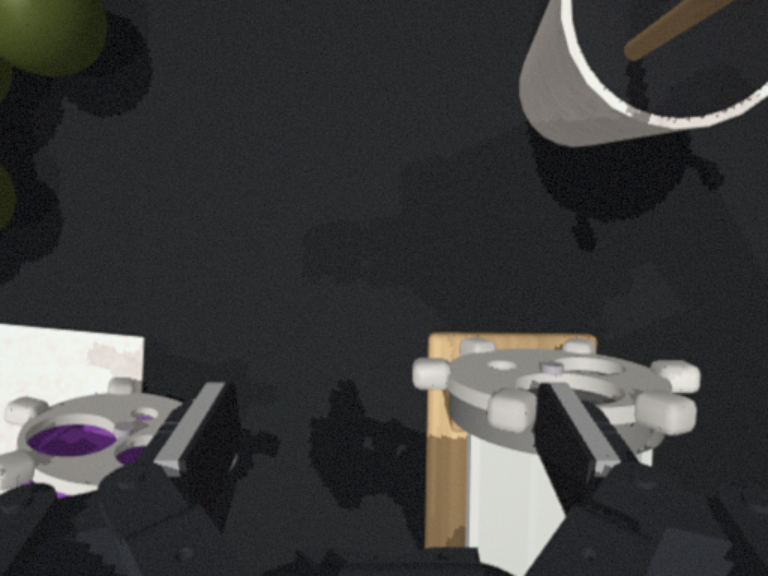

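```bash
python3 -m creep '100 0.3 -0.5 -2.5 0;100 0 -1.08 -4.83 0;100 3 -1.08 -4.9 0;100 5.54 -1.06 -4.9 0;100 5.54 -1.06 -4.9 0;100 5.58 -0.4 -2 0;100 5.62 0.12 0.45 0;100 5.62 0.12 0.45 0;100 5.2 0.12 0.45 0;100 4.7 0.1 0.42 0;100 4.3 0.08 0.35 0;100 3.9 0.06 0.2 0;100 3.4 0.03 0.05 0;100 2.9 0 0 0;100 2.4 0 0 0;100 1.9 0 0 0;100 1.4 0 0 0;100 0.8 0 0 0;100 0.1 0 0 0;100 0.1 0 0 0'; python3 - <<'E'
from h import *
s=sense();print(s['tcp_rot'],s['contact_force']);
im,d,ci=shot('wrist','w16');cv2.imwrite('pics/w16b.png',cv2.resize(im,None,fx=1.5,fy=1.5)); lugfit('w16')
for y,z in((61,90),(0,90),(0,12),(0,6.5)): print(y,z,go(jw(69,y,z),160.5))
E
```

```text
clock: 28.7
eef_pos: [543.5, 380.6, 275.1]
tcp_rot: [-2.925, 0.014, -1.279]
contact_force: [0.8, -1.3, 0.4]
opening: 1.006
[-2.92514969  0.01386471 -1.27933979] [ 0.82277333 -1.29308566  0.42701623]
n 823 theta mod 60deg: -1.6693196954904792 (+60k)
61 90 [-0.1  -1.09 -4.84]
0 90 [ 6.   -1.07 -4.93]
0 12 [6.1  0.6  2.68]
0 6.5 [6.11 0.72 3.22]
```

View pics/w16b.png

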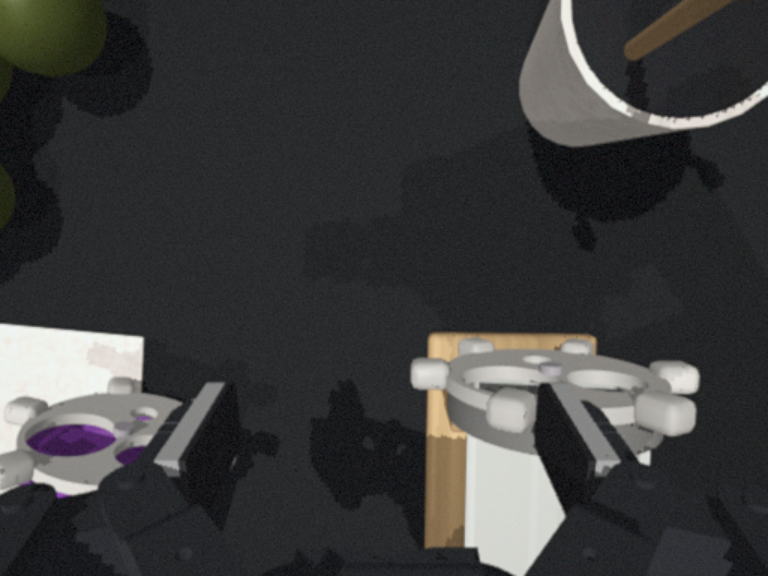

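```bash
cat >> h.py <<'E'
def wp(*pts):
    p,R=pose()
    for q in pts: print(q,(R.T@(np.array(q)-p)/10).round(1))
def tilt():
    p,R=pose(); t=R[:2,2]; print('tilt',np.hypot(*t).round(4),'head',np.degrees(np.arctan2(t[1],t[0])).round(1),'xy',t.round(4),'q',sense()['qpos'].round(3),'p',p.round())
E
python3 - <<'E'
from h import *
tilt(); wp((543,381,400),(560,300,550),(650,0,550),(100,-650,550),(-540,-370,550))
E
```

```text
tilt 0.215 head 20.2 xy [0.2018 0.0744] q [ 0.623  0.505  1.73  -0.089  0.7    1.966] p [544. 380. 275.]
(543, 381, 400) [ -0.3  -2.7 -12.2]
(560, 300, 550) [  7.8  -5.2 -27.1]
(650, 0, 550) [ 39.1  -5.3 -27.5]
(100, -650, 550) [ 85.5  64.3 -43.5]
(-540, -370, 550) [ 40.3 116.4 -54.3]
```

```bash
python3 -m creep '100 -0.3 -1 -5 0;100 -0.3 -2 -10 0;100 0 -3 -15 -5;100 4 -4 -19 -13;100 7 -5 -23 -21;100 7.8 -5.2 -27.1 -29;100 12 -5.2 -27.1 -37;100 17 -5.2 -27.2 -45;100 22 -5.3 -27.3 -53;100 27 -5.3 -27.4 -60;100 32 -5.3 -27.5 -60;100 36 -5.3 -27.5 -60;100 39.1 -5.3 -27.5 -60;100 42 -1 -28.5 -60;100 45 3 -29.5 -60;100 48 7.5 -30.5 -60;100 51 12 -31.5 -60;100 54 17 -32.5 -60;100 57 21.5 -33.6 -60;100 60 26 -34.7 -60'; python3 - <<'E'
from h import *
tilt(); wp((100,-650,550),(-540,-370,550),(-760,-530,550),(-900,-620,550))
E
```

```text
clock: 30.75
eef_pos: [422.4, -268.1, 549.8]
tcp_rot: [-3.02, -0.18, -0.244]
contact_force: [0.8, -1.0, -0.5]
opening: 1.003
tilt 0.2154 head 20.2 xy [0.2022 0.0745] q [-0.629  0.006  1.747  0.189  1.272 -0.441] p [ 422. -268.  550.]
(100, -650, 550) [-21.7  44.   -9.4]
(-540, -370, 550) [-89.4  30.9 -20.2]
(-760, -530, 550) [-106.6   51.2  -25.9]
(-900, -620, 550) [-117.9   63.   -29.4]
```

```bash
python3 -m creep '100 -2.2 4.4 -1 0;100 -4.4 8.8 -1.9 0;100 -6.6 13.2 -2.8 0;100 -8.8 17.6 -3.8 0;100 -11 22 -4.7 0;100 -13 26.4 -5.6 0;100 -15.2 30.8 -6.6 0;100 -17.4 35.2 -7.5 0;100 -19.5 39.6 -8.5 0;100 -21.7 44 -9.4 0;100 -26 43.2 -10.1 0;100 -31 42.2 -10.9 0;100 -36 41.2 -11.7 0;100 -41 40.2 -12.5 0;100 -46 39.2 -13.3 0;100 -51 38.2 -14.1 0;100 -56 37.2 -14.9 0;100 -61 36.2 -15.7 0;100 -66 35.2 -16.5 0;100 -71 34.4 -17.3 0'; python3 - <<'E'
from h import *
tilt(); wp((-540,-370,550),(-800,-560,550),(-1060,-742,550))
E
```

```text
clock: 32.75
eef_pos: [-354.1, -449.2, 550.5]
tcp_rot: [-3.021, -0.181, -0.244]
contact_force: [0.4, -0.5, 1.3]
opening: 0.999
tilt 0.2154 head 20.1 xy [0.2023 0.0739] q [-2.273  0.219  1.504  0.107  1.608 -2.045] p [-354. -449.  550.]
(-540, -370, 550) [-19.6  -3.6  -3.1]
(-800, -560, 550) [-39.9  20.5  -9.8]
(-1060, -742, 550) [-60.4  43.8 -16.4]
```

```bash
python3 -m creep '100 -5 -0.9 -0.8 0;100 -10 -1.8 -1.6 0;100 -15 -2.7 -2.4 0;100 -19.6 -3.6 -3.1 0;100 -22.5 -0.1 -4.1 0;100 -25.5 3.5 -5 0;100 -28.5 7 -6 0;100 -31.5 10.5 -7 0;100 -34.5 14 -8 0;100 -37.5 17.5 -9 0;100 -41 21 -10 0;100 -44.3 25 -11 0;100 -47.3 29 -12 0;100 -50.3 32.5 -13 0;100 -53.5 36 -14 0;100 -60.4 43.8 -16.4 0;100 -60.4 43.8 -16.4 0;100 -60.4 43.8 -16.4 0'; python3 - <<'E'
from h import *
tilt(); wp((-1060,-742,550))
E
```

```text
clock: 34.55
eef_pos: [-793.7, -556.4, 488.7]
tcp_rot: [-3.049, -0.157, -0.242]
contact_force: [-0.4, 0.3, 0.3]
opening: 1.002
tilt 0.1809 head 16.9 xy [0.1731 0.0526] q [-2.541  1.141  0.058  0.064  2.114 -2.279] p [-794. -556.  489.]
(-1060, -742, 550) [-20.2  23.4 -11.6]
```

```bash
for i in 1 2 3; do python3 -m creep '100 -20 23 -11 0;100 -20 23 -11 0;100 -20 23 -11 0;100 -20 23 -11 0' | head -2; done; python3 - <<'E'
from h import *
tilt(); wp((-1060,-742,550))
E
```

```text
clock: 34.95
eef_pos: [-802.8, -562.8, 472.9]
clock: 35.35
eef_pos: [-810.2, -567.6, 463.8]
clock: 35.75
eef_pos: [-816.3, -571.2, 460.4]
tilt 0.0875 head -6.6 xy [ 0.0869 -0.0101] q [-2.542  1.167  0.059  0.063  1.981 -2.282] p [-816. -571.  460.]
(-1060, -742, 550) [-18.8  22.2 -10.9]
```

```bash
for i in 1 2; do python3 -m creep '100 -19 22 -11 0;100 -19 22 -11 0;100 -19 22 -11 0;100 -19 22 -11 0' | head -2; done; python3 - <<'E'
from h import *
tilt(); wp((-540,-380,520),(-100,-650,520),(450,-450,520),(600,0,520),(300,520,520),(-330,572,520),(-560,970,520))
E
```

```text
clock: 36.15
eef_pos: [-820.5, -573.7, 464.3]
clock: 36.55
eef_pos: [-823.8, -575.3, 472.4]
tilt 0.0597 head -64.0 xy [ 0.0261 -0.0537] q [-2.543  1.155  0.059  0.063  1.918 -2.282] p [-824. -575.  472.]
(-540, -380, 520) [ 23.1 -25.5  -5.1]
(-100, -650, 520) [72.2 -9.8 -2.5]
(450, -450, 520) [120.9 -42.3  -2.1]
(600, 0, 520) [124.8 -89.5  -4.1]
(300, 520, 520) [  83.4 -132.8   -7.7]
(-330, 572, 520) [  21.  -122.8   -9.6]
(-560, 970, 520) [ -10.7 -156.   -12.4]
```

```bash
python3 -m creep '100 3.3 -3.6 -0.7 0;100 6.6 -7.2 -1.4 0;100 9.9 -10.9 -2.2 0;100 13.2 -14.5 -2.9 0;100 16.5 -18.2 -3.6 0;100 19.8 -21.9 -4.4 0;100 23.1 -25.5 -5.1 0;100 27.6 -24 -4.9 0;100 32.1 -22.6 -4.6 0;100 36.6 -21.2 -4.4 0;100 41 -19.8 -4.2 0;100 45.5 -18.4 -4 0;100 50 -17 -3.7 0;100 54.5 -15.5 -3.4 0;100 59 -14 -3.2 0;100 63.4 -12.6 -3 0;100 67.8 -11.2 -2.7 0;100 72.2 -9.8 -2.5 0;100 76.5 -12.3 -2.5 0;100 80.5 -15 -2.5 0'; python3 - <<'E'
from h import *
tilt(); wp((450,-450,520),(600,0,520),(300,520,520),(-250,572,520),(-460,943,520))
E
```

```text
clock: 38.55
eef_pos: [-7.7, -620.1, 520.8]
tcp_rot: [3.096, -0.038, -0.239]
contact_force: [2.0, 0.3, -0.5]
opening: 1.003
tilt 0.0596 head -63.8 xy [ 0.0264 -0.0535] q [-1.593  0.246  1.524  0.028  1.319 -1.36 ] p [  -8. -620.  521.]
(450, -450, 520) [ 40.4 -27.4   0.4]
(600, 0, 520) [ 44.4 -74.6  -1.6]
(300, 520, 520) [   2.9 -117.9   -5.2]
(-250, 572, 520) [ -51.7 -109.9   -6.9]
(-460, 943, 520) [ -80.8 -140.9   -9.5]
```

```bash
python3 -m creep '100 4 -2.7 0 0;100 8 -5.5 0.1 0;100 12 -8.2 0.1 0;100 16 -11 0.2 0;100 20.2 -13.7 0.2 0;100 24.2 -16.4 0.2 0;100 28.3 -19.2 0.3 0;100 32.3 -22 0.3 0;100 36.4 -24.7 0.4 0;100 40.4 -27.4 0.4 0;100 40.8 -32.1 0.2 0;100 41.2 -36.9 0 0;100 41.6 -41.6 -0.2 0;100 42 -46.3 -0.4 0;100 42.4 -51 -0.6 0;100 42.8 -55.7 -0.8 0;100 43.2 -60.5 -1 0;100 43.6 -65.2 -1.2 0;100 44 -69.9 -1.4 0;100 44.4 -74.6 -1.6 0' | head -2; python3 - <<'E'
from h import *
tilt(); wp((300,520,520),(-250,572,520),(-460,943,520))
E
```

```text
clock: 40.55
eef_pos: [600.5, 1.6, 520.2]
tilt 0.06 head -63.2 xy [ 0.027  -0.0535] q [ 0.015  0.221  1.558 -0.055  1.337  0.267] p [600.   2. 520.]
(300, 520, 520) [-41.4 -43.2  -3.6]
(-250, 572, 520) [-96.  -35.1  -5.3]
(-460, 943, 520) [-125.2  -66.1   -7.9]
```

```bash
python3 -m creep '100 -3.5 -3.6 -0.3 0;100 -7 -7.2 -0.6 0;100 -10.4 -10.8 -0.9 0;100 -13.8 -14.4 -1.2 0;100 -17.3 -18 -1.5 0;100 -20.7 -21.6 -1.8 0;100 -24.2 -25.2 -2.1 0;100 -27.6 -28.8 -2.4 0;100 -31 -32.4 -2.7 0;100 -34.5 -36 -3 0;100 -38 -39.6 -3.3 0;100 -41.4 -43.2 -3.6 0;100 -46.4 -42.5 -3.8 0;100 -51.3 -41.8 -3.9 0;100 -56.3 -41 -4.1 0;100 -61.2 -40.3 -4.2 0;100 -66.1 -39.6 -4.4 0;100 -71 -38.8 -4.5 0;100 -76 -38 -4.7 0;100 -81 -37.3 -4.8 0' | head -2; python3 - <<'E'
from h import *
tilt(); wp((-250,572,520),(-460,943,520))
E
```

```text
clock: 42.55
eef_pos: [-99.4, 556.8, 520.2]
tilt 0.059 head -62.8 xy [ 0.027  -0.0525] q [ 1.75   0.186  1.601 -0.017  1.411  1.993] p [-99. 557. 520.]
(-250, 572, 520) [-15.    2.1  -0.5]
(-460, 943, 520) [-44.1 -28.9  -3. ]
```

```bash
python3 -m creep '100 -5 0.7 -0.2 0;100 -10 1.4 -0.4 0;100 -15 2.1 -0.5 0;100 -18.4 -1.5 -0.8 0;100 -21.8 -5.2 -1.1 0;100 -25.2 -8.8 -1.4 0;100 -28.6 -12.5 -1.7 0;100 -32 -16.1 -2 0;100 -35.4 -19.8 -2.3 0;100 -38.8 -23.5 -2.6 0;100 -44.1 -28.9 -3 0;100 -44.1 -28.9 -3 0;100 -44.1 -28.9 -3 0' | head -2; python3 - <<'E'
from h import *
tilt(); wp((-260,572,520),(-490,1010,520))
E
```

```text
clock: 43.85
eef_pos: [-433.6, 889.6, 491.0]
tilt 0.0386 head -62.3 xy [ 0.0179 -0.0342] q [ 2.023e+00  1.133e+00  6.600e-02 -1.000e-03  1.982e+00  2.262e+00] p [-434.  890.  491.]
(-260, 572, 520) [24.4 26.8 -1.5]
(-490, 1010, 520) [ -8.2 -10.3  -3.4]
```

Another overreach of full size.

```bash
python3 -m creep '100 -16 -20 -4 0;100 -16 -20 -4 0;100 -16 -20 -4 0;100 -16 -20 -4 0' | head -2; python3 - <<'E'
from h import *
tilt(); wp((-260,572,520),(-490,1010,520))
E
```

```text
clock: 44.25
eef_pos: [-436.9, 903.0, 473.5]
tilt 0.0025 head 85.3 xy [0.0002 0.0025] q [ 2.020e+00  1.154e+00  5.800e-02 -1.000e-03  1.927e+00  2.259e+00] p [-437.  903.  474.]
(-260, 572, 520) [25.  28.  -4.7]
(-490, 1010, 520) [-7.7 -9.1 -4.6]
```

```bash
python3 -m creep '100 5 5.6 -1 0;100 10 11.2 -2 0;100 15 16.8 -3 0;100 20 22.4 -4 0;100 25 28 -4.7 0;100 30 28 -4.7 0;100 35 28 -4.7 0;100 40 28 -4.7 0;100 45 28 -4.7 0;100 50 28 -4.7 0;100 55 28 -4.7 0;100 60 28 -4.7 0;100 65 28 -4.7 0;100 70 30 -4 0;100 74 34 -3 0;100 78 38 -2 0;100 82 42 -1 0;100 86 46 0 0;100 88 50 0 0;100 90 54 0 0' | head -2; python3 - <<'E'
from h import *
tilt(); wp((540,-230,400),(540,-230,380),(500,-150,450))
shot('scene','s6');shot('side','sd6'); crop('s6',40,120,260,240,3,'s6c'); crop('sd6',180,190,380,384,3,'sd6c')
E
```

```text
clock: 46.25
eef_pos: [229.5, 297.1, 487.1]
tilt 0.007 head 61.4 xy [0.0034 0.0062] q [ 9.080e-01 -1.440e-01  2.010e+00  1.000e-03  1.269e+00  1.147e+00] p [230. 297. 487.]
(540, -230, 400) [42.6 43.9  8.5]
(540, -230, 380) [42.6 43.9 10.5]
(500, -150, 450) [36.9 37.   3.5]
```

View pics/s6c.png

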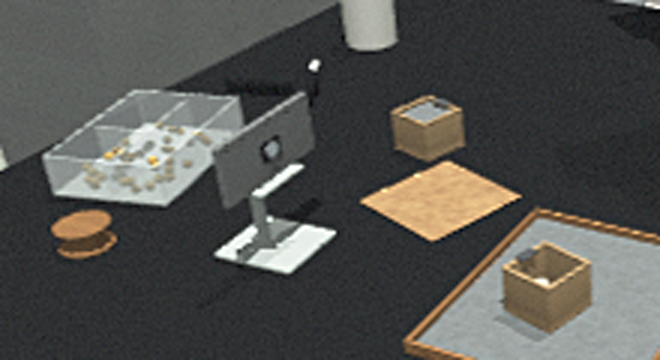

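View pics/sd6c.png

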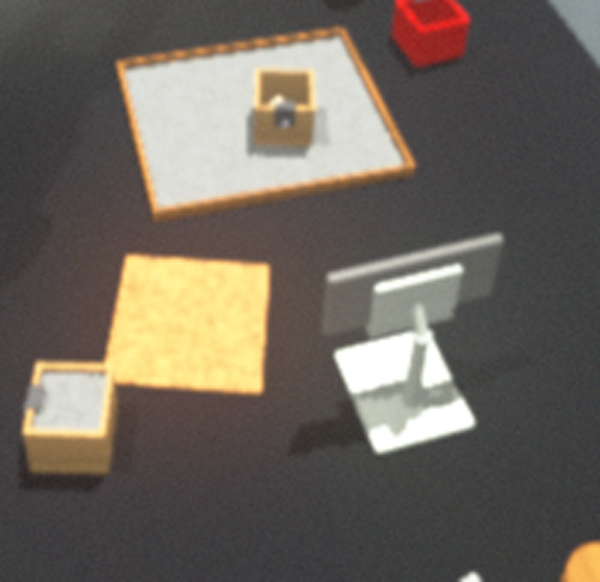

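```bash
python3 - <<'E'
from h import *
im,d,ci=load('sd6'); a=atz(ci,180+328/3,190+272/3,166); b=atz(ci,180+503/3,190+234/3,166); print('side top edge',a.round(1),b.round(1),np.linalg.norm(a-b), (a+b)/2, np.degrees(np.arctan2(*(b-a)[1::-1])))
im,d,ci=load('s6'); print('lens',atz(ci,40+271/3,120+149/3,130).round(1)); a=atz(ci,40+215/3,120+152/3,166); b=atz(ci,40+307/3,120+95/3,166); print(a.round(1),b.round(1),np.linalg.norm(a-b),(a+b)/2,np.degrees(np.arctan2(*(a-b)[1::-1])))
im,P=cloud('s6'); k=(P[...,2]>95)&(P[...,2]<164)&(abs(P[...,0]-630)<110)&(abs(P[...,1]+390)<70); q=P[k]; print(len(q))
l=np.polyfit(q[:,0],q[:,1],1); print(l,np.degrees(np.arctan(l[0])),q.min(0),q.max(0),np.median(q,0))
for n in('scene0','s6','sd6','side0'):
    im,P=cloud(n); k=(P[...,2]>56)&(P[...,2]<63)&(abs(P[...,0]-596)<80)&(abs(P[...,1]+50)<80); q=P[k][:,:2].astype(np.float32); print(n,len(q),cv2.minAreaRect(q))
E
```

```text
side top edge [ 541.8 -389.6  166. ] [ 691.2 -383.4  166. ] 149.55562165571615 [ 616.5142019 -386.5034488  166.       ] 2.406151375710281
lens [ 614.7 -378.   130. ]
[ 694.8 -372.1  166. ] [ 548.4 -376.5  166. ] 146.49172412849956 [ 621.61766441 -374.31233164  166.        ] 1.7362691951602132
664
[ 5.52648422e-02 -4.17651156e+02] 3.1632244565011995 [ 538.00142902 -393.81806888   95.01307545] [ 692.50271415 -371.2320951   163.9733897 ] [ 625.55254255 -382.88138383  132.43213947]
scene0 127 ((596.4907836914062, -57.12584686279297), (68.07936096191406, 66.45179748535156), 75.80961608886719)
s6 119 ((598.7498779296875, -59.113624572753906), (67.68656921386719, 66.3660659790039), 74.60213470458984)
sd6 90 ((597.4771118164062, -61.29346466064453), (67.5648193359375, 62.85213088989258), 74.51720428466797)
side0 92 ((594.7838745117188, -58.40437698364258), (68.30364227294922, 61.818572998046875), 77.4727554321289)
```

```bash
python3 - <<'E'
from h import *
wp((400,120,420),(595,-70,400))
E
```

```text
(400, 120, 420) [20.7 12.8  6.7]
(595, -70, 400) [44.2 26.5  8.7]
```

```bash
python3 -m creep '100 4.2 2.6 1.4 0;100 8.4 5.2 2.8 0;100 12.6 7.8 4.1 0;100 16.8 10.4 5.5 0;100 20.7 12.8 6.7 0;100 24.6 15 7 0;100 28.5 17.3 7.4 0;100 32.5 19.6 7.7 0;100 36.4 21.9 8 0;100 40.3 24.2 8.4 0;100 44.2 26.5 8.7 0;100 44.2 26.5 8.7 0;100 44.2 26.5 8.7 0'; python3 - <<'E'
from h import *
tilt(); im,d,ci=shot('wrist','w17')
im,P=cloud('w17'); k=(P[...,2]>56)&(P[...,2]<62)&(abs(P[...,0]-596)<60)&(abs(P[...,1]+60)<60); q=P[k][:,:2].astype(np.float32); print(len(q),cv2.minAreaRect(q))
cv2.imwrite('pics/w17b.png',cv2.resize(im,None,fx=1.5,fy=1.5))
E
```

```text
clock: 47.65
eef_pos: [596.2, -69.9, 400.3]
tcp_rot: [-3.137, -0.004, -0.247]
contact_force: [-0.3, -0.4, -0.3]
opening: 0.997
tilt 0.0063 head 36.8 xy [0.005  0.0037] q [-0.12   0.318  1.694  0.005  1.125  0.124] p [596. -70. 400.]
1397 ((598.96875, -59.34510803222656), (66.45673370361328, 64.02172088623047), 75.42223358154297)
```

View pics/w17b.png

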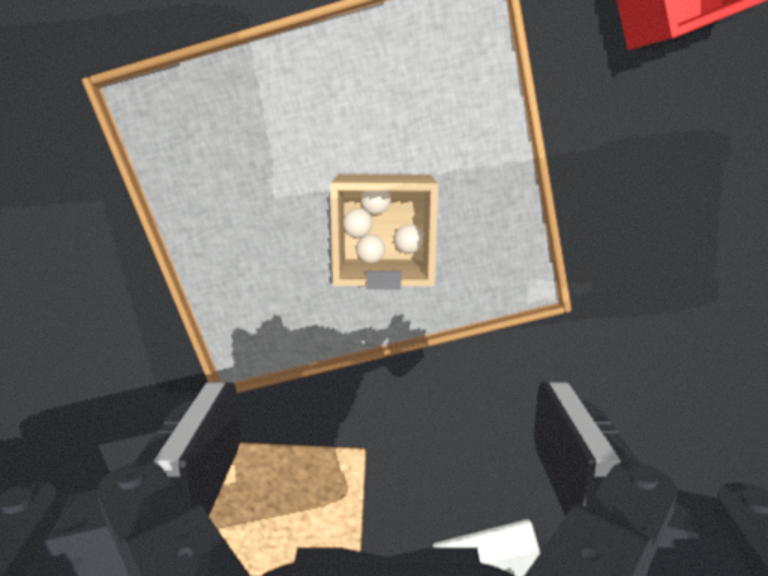

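```bash
python3 - <<'E'
from h import *
print(go((599.2,-58.4,120),166.3),go((599.2,-58.4,42),166.3))
E
```

```text
[-0.   -1.   11.41] [-0.03 -0.96 19.21]
```

```bash
python3 -m creep '100 0 -1 5 0.4;100 0 -1 9 0.4;100 0 -1 13 0.4;100 0 -1 16 0.4;100 0 -1 18 0.4;100 0 -0.96 19.2 0.4;100 0 -0.96 19.2 0.4;100 0 -0.96 19.2 0.4'; python3 -m creep '75 0 0 0 0;68 0 0 0 0;68 0 0 0 0;68 0 0 0 0;68 0 0 0 0;68 0 0 0 0' 35; python3 - <<'E'
from h import *
tilt(); im,d,ci=shot('wrist','w18')
E
```

```text
clock: 48.5
eef_pos: [599.1, -58.6, 209.5]
tcp_rot: [-3.136, -0.005, -0.252]
contact_force: [0.1, -0.4, 0.2]
opening: 0.999
clock: 49.1
eef_pos: [599.6, -58.6, 211.3]
tcp_rot: [-3.136, -0.007, -0.252]
contact_force: [-2.2, 1.0, 8.2]
opening: 0.742
tilt 0.009 head 25.0 xy [0.0081 0.0038] q [-0.101  0.556  1.818  0.007  0.761  0.146] p [600. -59. 211.]
```

View pics/w18.png

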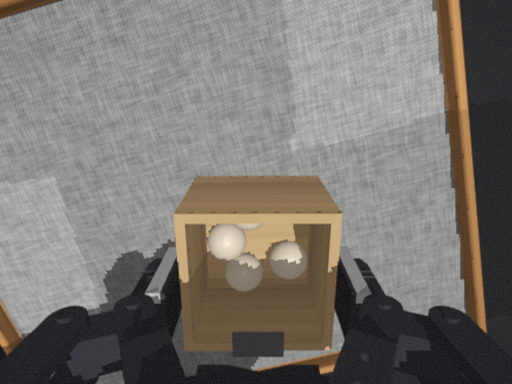

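```bash
python3 -m creep '68 0 0 -1 0;68 0 0 -3 0;68 0 0 -6 0;68 0 0 -9 0;68 0 0 -11 0;68 0 0 -11 0' ; python3 - <<'E'
from h import *
tilt(); 
for n in('scene0','s1','s3','s6'):
    im,P=cloud(n); k=(P[...,2]>100)&(P[...,2]<162)&(abs(P[...,0]-618)<72)&(abs(P[...,1]+390)<40); q=P[k]
    for _ in range(6):
        A=np.c_[q[:,0]-616,q[:,2]-130,np.ones(len(q))]; l=np.linalg.lstsq(A,q[:,1],rcond=None)[0]; r=q[:,1]-A@l; q=q[abs(r)<max(2.5*r.std()*.8,2)]
    print(n,k.sum(),len(q),l.round(3),np.degrees(np.arctan(l[0])).round(2),r.std().round(2),q[:,0].min(),q[:,0].max())
crop('scene0',100,140,160,190,10,'ph')
im,d,ci=shot('scene','s7'); crop('s7',180,120,280,240,5,'s7c')
E
```

```text
clock: 49.75
eef_pos: [599.8, -59.2, 325.5]
tcp_rot: [-3.135, -0.014, -0.252]
contact_force: [-0.6, 0.6, -1.6]
opening: 0.736
tilt 0.0151 head 11.9 xy [0.0148 0.0031] q [-0.102  0.4    1.758  0.006  0.969  0.147] p [600. -59. 325.]
scene0 561 460 [ 6.50000e-02 -3.00000e-03 -3.83555e+02] 3.75 1.13 546.3082527778848 689.9948616046927
s1 564 462 [ 6.30000e-02 -5.00000e-03 -3.83585e+02] 3.61 1.06 546.155243666603 689.8928211484127
s3 561 461 [ 5.90000e-02  3.00000e-03 -3.83583e+02] 3.4 1.06 546.9303232661082 689.9661945554129
s6 565 461 [ 6.10000e-02 -2.00000e-03 -3.83666e+02] 3.49 1.11 546.6865402457829 689.9825674608237
```

View pics/ph.png

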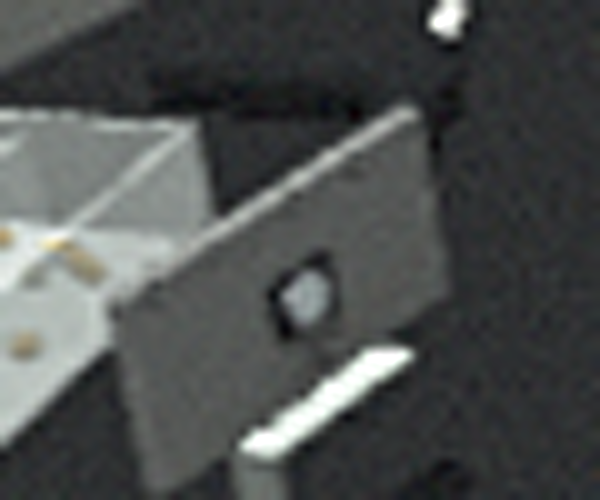

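View pics/s7c.png

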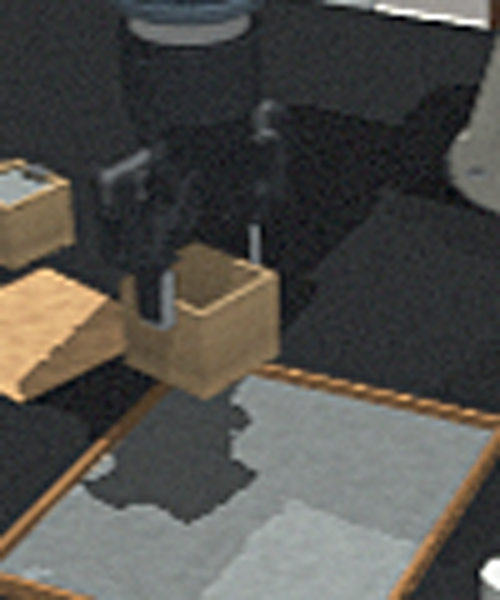

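```bash
cat >> h.py <<'E'
def box(C=(605.5,-196.4,130),off=178.8,yaw0=3.6):
    p,R=pose(); c=p+R@[0,0,off]; print('box c',c.round(1),'yaw',np.degrees(np.arctan2(R[1,0],R[0,0])).round(2),'shift',(R.T@(np.array(C)-c)/10).round(2)); tilt()
E
python3 - <<'E'
from h import *
box()
E
```

```text
box c [601.3 -58.5 144.7] yaw -14.45 shift [ 3.83 13.26  1.43]
tilt 0.0126 head 15.6 xy [0.0121 0.0034] q [-0.102  0.402  1.76   0.006  0.968  0.147] p [599. -59. 323.]
```

```bash
python3 -m creep '68 0.2 0.6 0 -2;68 0.7 2 0.2 -5;68 1.2 3.8 0.4 -9;68 1.8 6 0.7 -13;68 2.4 8.2 1 -16;68 3 10.2 1.2 -18;68 3.5 12 1.4 -18;68 3.7 12.9 1.43 -18;68 3.83 13.26 1.43 -18;68 3.83 13.26 1.43 -18;68 3.83 13.26 1.43 -18'; python3 - <<'E'
from h import *
box(); shot('side','sd8'); shot('scene','s8'); crop('s8',80,90,280,240,4,'s8c'); crop('sd8',200,130,380,310,3,'sd8c')
E
```

```text
clock: 50.9
eef_pos: [603.3, -196.4, 308.7]
tcp_rot: [-3.139, -0.012, 0.062]
contact_force: [-0.1, -0.3, -1.7]
opening: 0.74
box c [ 605.5 -195.8  129.9] yaw 3.55 shift [-0.    0.06 -0.01]
tilt 0.0125 head 17.0 xy [0.012  0.0037] q [-0.319  0.465  1.696  0.009  0.97  -0.386] p [ 603. -196.  309.]
```

View pics/s8c.png

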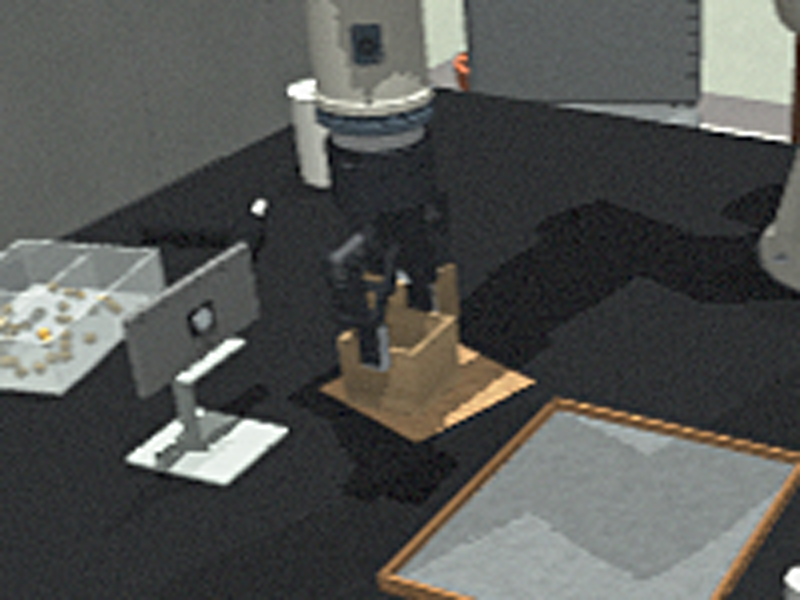

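View pics/sd8c.png

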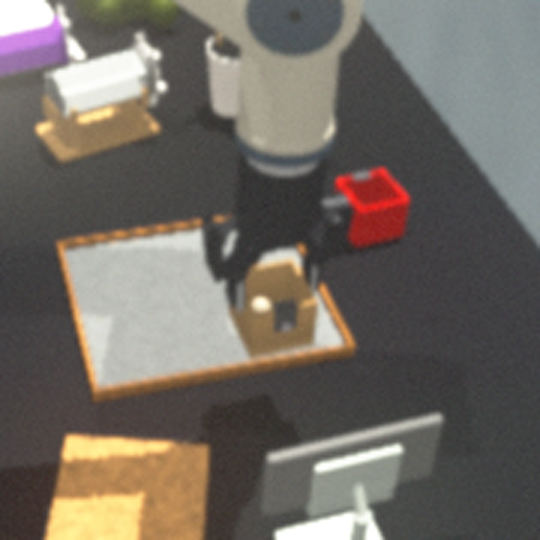

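```bash
python3 -m creep '68 0 0 0 0;68 0 0 0 0;68 0 0 0 0;68 0 0 0 0;68 0 0 0 0;68 0 0 0 0;68 0 0 0 0;68 0 0 0 0;68 0 0 0 0;68 0 0 0 0;68 0 0 0 0;68 0 0 0 0;68 0 0 0 0;68 0 0 0 0;68 0 0 0 0;68 0 0 0 0'; python3 - <<'E'
from h import *
box()
E
```

```text
clock: 52.6
eef_pos: [603.4, -196.3, 308.8]
tcp_rot: [-3.139, -0.012, 0.062]
contact_force: [-0.2, 0.2, -1.7]
opening: 0.739
box c [ 605.6 -195.6  130. ] yaw 3.58 shift [-0.01  0.08  0.  ]
tilt 0.0127 head 16.2 xy [0.0122 0.0035] q [-0.319  0.465  1.696  0.009  0.97  -0.386] p [ 603. -196.  309.]
```

```bash
python3 -m creep '68 0 0 0 5;68 0 0 0 13;68 0 0 0 21;68 0 0 0 29;68 0 0 0 37;68 0 0 0 45;68 0 0 0 53;68 0 0 0 61;68 0 0 0 69;68 0 0 0 77;68 0 0 0 84;68 0 0 0 88;68 0 0 0 90;68 0 0 0 90;68 0 0 0 90;68 0 0 0 90;68 0 0 0 90'; python3 -m creep '68 0 0 0 0;68 0 0 0 0;68 0 0 0 0;68 0 0 0 0;68 0 0 0 0;68 0 0 0 0;68 0 0 0 0;68 0 0 0 0;68 0 0 0 0;68 0 0 0 0;68 0 0 0 0;68 0 0 0 0;68 0 0 0 0;68 0 0 0 0'; python3 - <<'E'
from h import *
box(); shot('side','sd9'); crop('sd9',200,130,380,310,3,'sd9c'); shot('wrist','w19')
E
```

```text
clock: 54.3
eef_pos: [603.4, -196.3, 308.8]
tcp_rot: [-3.129, 0.003, -1.508]
contact_force: [0.6, -0.4, -1.2]
opening: 0.739
clock: 55.7
eef_pos: [603.4, -196.3, 308.8]
tcp_rot: [-3.129, 0.003, -1.508]
contact_force: [-0.5, -0.2, -1.1]
opening: 0.738
box c [ 605.6 -195.7  130. ] yaw -86.39 shift [0.07 0.01 0.  ]
tilt 0.0127 head 16.1 xy [0.0122 0.0035] q [-0.319  0.465  1.696  0.009  0.97   1.184] p [ 603. -196.  309.]
```

View pics/sd9c.png

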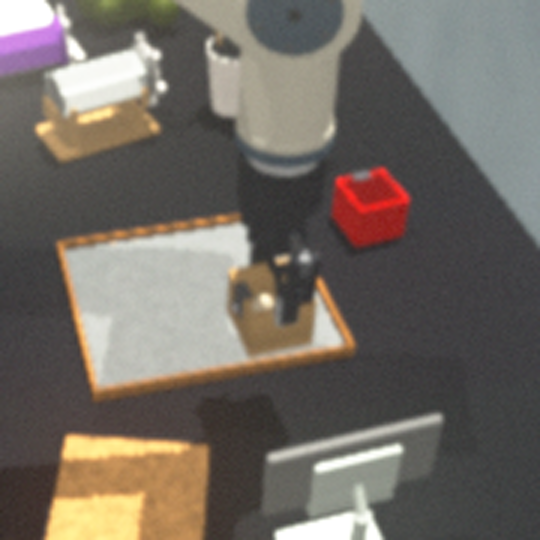

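View pics/w19.png

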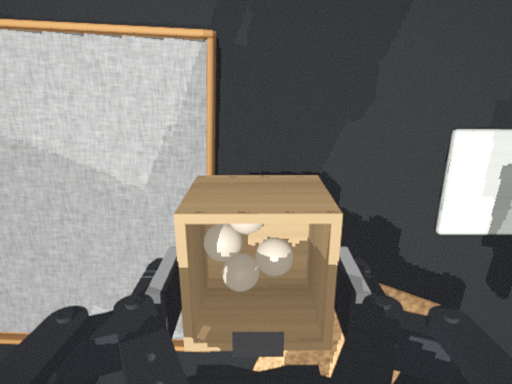

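```bash
python3 -m creep '68 0 0 0 5;68 0 0 0 13;68 0 0 0 21;68 0 0 0 29;68 0 0 0 37;68 0 0 0 45;68 0 0 0 53;68 0 0 0 61;68 0 0 0 69;68 0 0 0 77;68 0 0 0 84;68 0 0 0 88;68 0 0 0 90;68 0 0 0 90;68 0 0 0 90;68 0 0 0 90;68 0 0 0 90'; python3 -m creep '68 0 0 0 0;68 0 0 0 0;68 0 0 0 0;68 0 0 0 0;68 0 0 0 0;68 0 0 0 0;68 0 0 0 0;68 0 0 0 0;68 0 0 0 0;68 0 0 0 0;68 0 0 0 0;68 0 0 0 0;68 0 0 0 0;68 0 0 0 0'; python3 - <<'E'
from h import *
box(); shot('side','sd10'); crop('sd10',200,130,380,310,3,'sd10c')
wp((596.5,-58,330),(596.5,-58,213))
E
```

```text
clock: 57.5
eef_pos: [603.4, -196.3, 308.8]
tcp_rot: [3.139, 0.012, -3.078]
contact_force: [-0.4, 1.1, -2.2]
opening: 0.739
clock: 58.9
eef_pos: [603.4, -196.3, 308.8]
tcp_rot: [3.139, 0.012, -3.078]
contact_force: [-0.5, 0.3, -1.3]
opening: 0.742
box c [ 605.6 -195.6  130. ] yaw -176.36 shift [ 0.01 -0.08  0.  ]
tilt 0.0127 head 16.2 xy [0.0122 0.0035] q [-0.319  0.465  1.696  0.009  0.97   2.754] p [ 603. -196.  309.]
(596.5, -58, 330) [-0.2 13.9 -2.1]
(596.5, -58, 213) [-0.1 13.8  9.6]
```

View pics/sd10c.png

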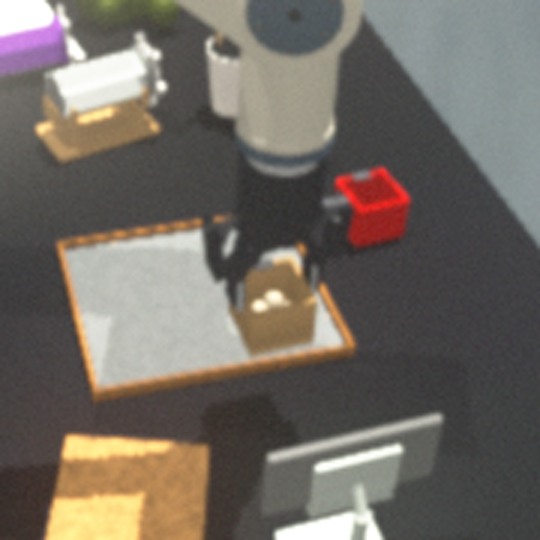

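```bash
python3 -m creep '68 0 1 -0.3 0;68 0 3 -0.5 0;68 0 5.5 -0.5 0;68 0 8 -0.5 0;68 0 10.5 0 0;68 -0.1 12.5 1.5 0;68 -0.1 13.8 3.5 0;68 -0.1 13.8 6 0;68 -0.1 13.8 8 0;68 -0.1 13.8 9 0;68 -0.1 13.8 9.5 0;68 -0.1 13.8 9.7 0;68 -0.1 13.8 9.75 0;68 -0.1 13.8 9.75 0'; python3 - <<'E'
from h import *
tilt(); print(sense()['contact_force'])
E
```

```text
clock: 60.35
eef_pos: [597.1, -58.3, 212.5]
tcp_rot: [3.139, 0.014, -3.078]
contact_force: [0.2, 0.4, -1.5]
opening: 0.742
tilt 0.0138 head 14.3 xy [0.0134 0.0034] q [-0.101  0.55   1.825  0.007  0.754  2.972] p [597. -58. 213.]
[ 0.21766923  0.41729225 -1.48906984]
```

```bash
python3 -m creep '68 0 0 0.1 0;68 0 0 0.15 0;68 0 0 0.2 0;68 0 0 0.2 0'; python3 -c "
from rig import sense;print(sense()['contact_force'])"; python3 -m creep '85 0 0 0 0;100 0 0 0 0;100 0 0 0 0;100 0 0 0 0;100 0 0 -2 0;100 0 0 -5 0;100 0 0 -7 -3;100 0 0 -7 -11;100 0 0 -7 -19;100 0 0 -7 -27;100 0 0 -7 -35;100 0 0 -7 -43;100 0 0 -7 -51;100 0 0 -7 -59;100 0 0 -7 -67;100 0 0 -7 -75;100 0 0 -7 -83;100 0 0 -7 -90'; python3 - <<'E'
from h import *
tilt()
E
```

```text
clock: 60.75
eef_pos: [597.5, -58.2, 211.9]
tcp_rot: [3.139, 0.015, -3.078]
contact_force: [-2.3, 1.4, 10.4]
opening: 0.736
[-2.3208116   1.44469639 10.39681482]
clock: 62.55
eef_pos: [596.4, -58.5, 281.7]
tcp_rot: [-3.127, 0.002, -1.502]
contact_force: [0.0, 0.2, -0.5]
opening: 1.0
tilt 0.0146 head 13.8 xy [0.0142 0.0035] q [-0.102  0.451  1.795  0.006  0.883  1.396] p [596. -58. 282.]
```

```bash
python3 -m creep '100 0 0 -4 -8;100 0 0 -8 -16;100 0 0 -12 -24;100 0 0 -12 -32;100 0 0 -12 -40;100 0 0 -12 -48;100 0 0 -12 -56;100 0 0 -12 -64;100 0 0 -12 -72;100 0 0 -12 -80;100 0 0 -12 -88;100 0 0 -12 -90;100 0 0 -12 -90'; python3 - <<'E'
from h import *
tilt(); im,d,ci=shot('wrist','w20')
im,P=cloud('w20'); k=(P[...,2]>56)&(P[...,2]<62)&(abs(P[...,0]-596)<60)&(abs(P[...,1]+60)<60); q=P[k][:,:2].astype(np.float32); print(len(q),cv2.minAreaRect(q))
k=(P[...,2]>57)&(P[...,2]<75)&(abs(P[...,0]-596)<60)&(abs(P[...,1]+60)<60); q=P[k]; print(np.linalg.lstsq(np.c_[q[:,:2],np.ones(len(q))],q[:,2],rcond=None)[0])
E
```

```text
clock: 63.85
eef_pos: [594.7, -58.9, 401.5]
tcp_rot: [-3.139, -0.014, 0.069]
contact_force: [-0.3, 0.1, 0.4]
opening: 1.0
tilt 0.0142 head 14.3 xy [0.0138 0.0035] q [-0.103  0.31   1.702  0.005  1.116 -0.174] p [595. -59. 402.]
1407 ((600.70556640625, -55.19050979614258), (64.036865234375, 66.51402282714844), 3.934237241744995)
[-2.06117128e-03  1.69311326e-02  6.20962658e+01]
```

View pics/w20.png

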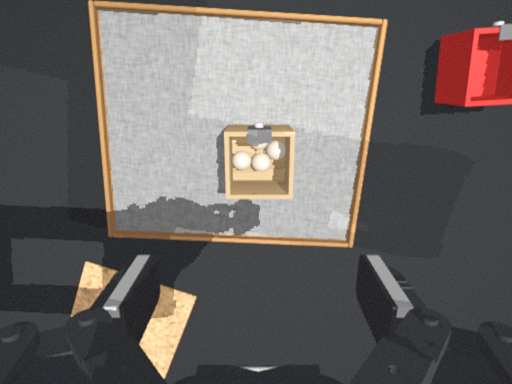

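```bash
python3 - <<'E'
from h import *
print(go((600.7,-56.2,100),166.3),go((600.7,-56.2,43),166.3))
E
```

```text
[ 0.19 -0.15 13.53] [ 0.11 -0.13 19.23]
```

```bash
python3 -m creep '100 0.2 -0.15 5 0;100 0.2 -0.15 9 0;100 0.19 -0.15 13 0;100 0.15 -0.14 16 0;100 0.12 -0.13 18 0;100 0.11 -0.13 19.2 0;100 0.11 -0.13 19.2 0;100 0.11 -0.13 19.2 0'; python3 -m creep '75 0 0 0 0;68 0 0 0 0;68 0 0 0 0;68 0 0 0 0;68 0 0 0 0;68 0 0 0 0' 35; python3 -m creep '68 0 0 -1 0;68 0 0 -3 0;68 0 0 -6 0;68 0 0 -8.5 0;68 0 0 -9.5 0;68 0 0 -9.5 0;68 0 0 -9.5 0'; python3 - <<'E'
from h import *
box(off=178); shot('wrist','w21'); 
p,R=pose(); print(p)
E
```

```text
clock: 64.7
eef_pos: [598.8, -56.9, 210.2]
tcp_rot: [-3.139, -0.015, 0.067]
contact_force: [0.9, -0.5, 0.4]
opening: 0.999
clock: 65.3
eef_pos: [599.4, -57.0, 211.9]
tcp_rot: [-3.14, -0.017, 0.067]
contact_force: [-0.4, -1.1, 5.7]
opening: 0.739
clock: 66.0
eef_pos: [597.4, -57.2, 306.5]
tcp_rot: [-3.139, -0.017, 0.067]
contact_force: [0.1, -0.8, -2.1]
opening: 0.741
box c [600.3 -56.6 128.5] yaw 3.84 shift [-0.42 13.98 -0.19]
tilt 0.0169 head 11.1 xy [0.0165 0.0033] q [-0.099  0.419  1.778  0.006  0.928 -0.17 ] p [597. -57. 306.]
[597.1908133  -57.20123474 305.85312731]
```

View pics/w21.png

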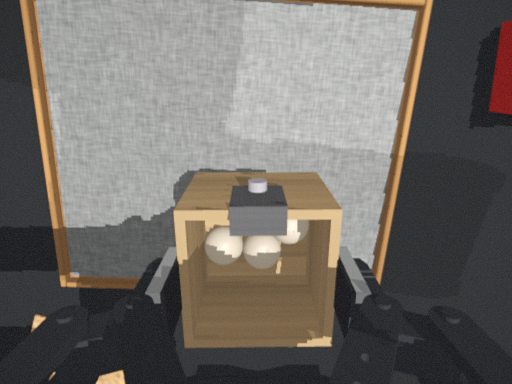

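```bash
python3 -m creep '68 0 0.5 -0.1 4;68 0 1.5 -0.2 12;68 -0.1 3 -0.3 20;68 -0.2 4.7 -0.3 28;68 -0.2 6.4 -0.3 36;68 -0.3 8 -0.3 44;68 -0.3 9.6 -0.3 52;68 -0.4 11 -0.3 60;68 -0.4 12.3 -0.3 68;68 -0.4 13.2 -0.3 76;68 -0.42 13.8 -0.3 83;68 -0.42 13.98 -0.3 88;68 -0.42 13.98 -0.3 90.2;68 -0.42 13.98 -0.3 90.2;68 -0.42 13.98 -0.3 90.2;68 -0.42 13.98 -0.3 90.2'; python3 - <<'E'
from h import *
box(off=179.4)
E
python3 -m creep '68 0 0 0 0;68 0 0 0 0;68 0 0 0 0;68 0 0 0 0;68 0 0 0 0;68 0 0 0 0;68 0 0 0 0;68 0 0 0 0;68 0 0 0 0;68 0 0 0 0;68 0 0 0 0;68 0 0 0 0;68 0 0 0 0;68 0 0 0 0;68 0 0 0 0'; python3 - <<'E'
from h import *
box(off=179.4); shot('side','sd11'); crop('sd11',180,130,380,384,2,'sd11c'); shot('scene','s11'); crop('s11',80,90,280,240,4,'s11c')
E
```

```text
clock: 67.65
eef_pos: [602.2, -196.9, 307.8]
tcp_rot: [-3.127, 0.003, -1.506]
contact_force: [-0.0, 0.2, -1.8]
opening: 0.741
box c [ 604.8 -196.2  128.4] yaw -86.3 shift [ 0.02 -0.07 -0.16]
tilt 0.0148 head 14.5 xy [0.0143 0.0037] q [-0.32   0.464  1.7    0.01   0.965  1.18 ] p [ 602. -197.  308.]
clock: 69.15
eef_pos: [602.2, -196.9, 307.8]
tcp_rot: [-3.127, 0.003, -1.506]
contact_force: [-0.1, -0.0, -0.8]
opening: 0.739
box c [ 604.8 -196.2  128.4] yaw -86.29 shift [ 0.03 -0.07 -0.16]
tilt 0.0148 head 14.4 xy [0.0143 0.0037] q [-0.32   0.464  1.7    0.01   0.965  1.18 ] p [ 602. -197.  308.]
```

View pics/sd11c.png

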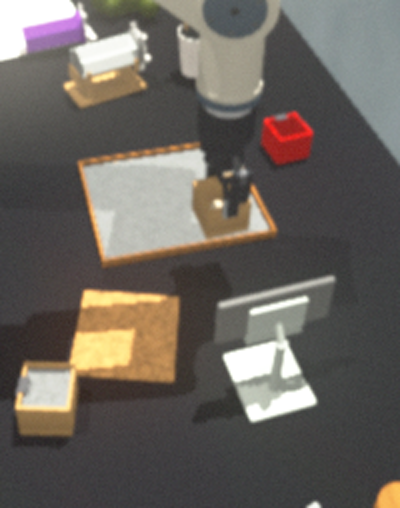

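View pics/s11c.png

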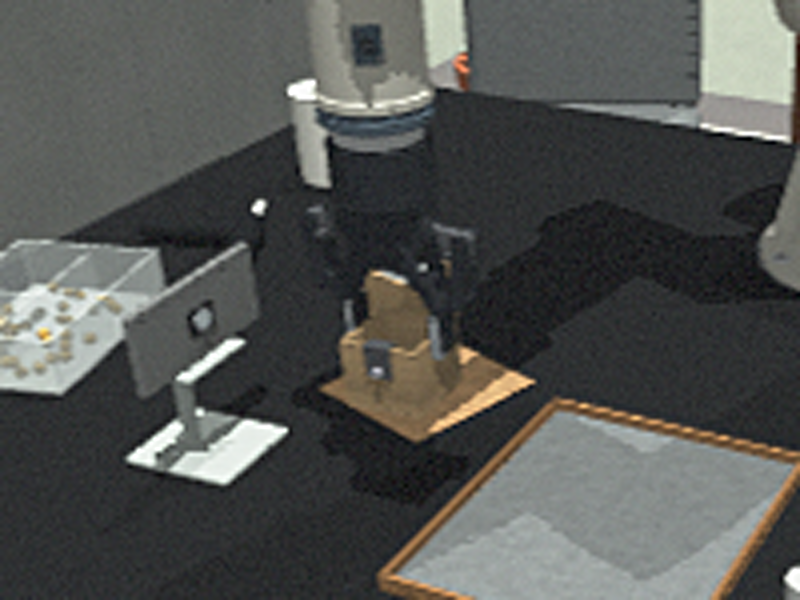

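```bash
python3 - <<'E'
from h import *
for n in('scene0','s6','side0','sd6','wrist0'):
    im,P=cloud(n); hsv=cv2.cvtColor(im,cv2.COLOR_BGR2HSV)
    k=(hsv[...,0]>5)&(hsv[...,0]<28)&(hsv[...,1]>70)&(hsv[...,2]>80)&(abs(P[...,2]-4)<5)&(P[...,0]>300)&(P[...,0]<560)&(P[...,1]<-150)&(P[...,1]>-420)
    k=cv2.morphologyEx(k.astype(np.uint8),cv2.MORPH_OPEN,np.ones((3,3)))>0
    q=P[k][:,:2].astype(np.float32); 
    if len(q)>20: print(n,len(q),cv2.minAreaRect(q))
E
```

```text
scene0 746 ((444.6919250488281, -290.24810791015625), (149.867431640625, 148.8861541748047), 73.76560974121094)
s6 737 ((445.832275390625, -289.9085388183594), (150.29356384277344, 146.4752197265625), 72.43549346923828)
side0 2091 ((446.8500061035156, -290.08349609375), (143.16282653808594, 142.97976684570312), 72.20662689208984)
sd6 2093 ((427.3873291015625, -331.8240966796875), (245.97109985351562, 157.0734100341797), 63.7265625)
wrist0 1838 ((493.9653625488281, -276.2366027832031), (92.58233642578125, 62.85052490234375), 72.3319091796875)
```

```bash
python3 - <<'E'
from h import *
box((446.5,-290,128),179.4); box((446.5,-290,45),179.4); box((446.5,-290,32),179.4)
im,P=cloud('s6'); k=(P[...,2]>48)&(P[...,2]<58)&(P[...,0]>300)&(P[...,0]<450)&(P[...,1]<-300)&(P[...,1]>-450); q=P[k][:,:2].astype(np.float32); print(cv2.minAreaRect(q))
E
```

```text
box c [ 604.7 -196.2  128.4] yaw -86.29 shift [ 8.34 16.4  -0.22]
tilt 0.0148 head 14.6 xy [0.0143 0.0037] q [-0.32   0.464  1.7    0.01   0.965  1.18 ] p [ 602. -197.  308.]
box c [ 604.7 -196.2  128.4] yaw -86.29 shift [ 8.37 16.52  8.08]
tilt 0.0148 head 14.6 xy [0.0143 0.0037] q [-0.32   0.464  1.7    0.01   0.965  1.18 ] p [ 602. -197.  308.]
box c [ 604.7 -196.2  128.4] yaw -86.29 shift [ 8.37 16.54  9.38]
tilt 0.0148 head 14.6 xy [0.0143 0.0037] q [-0.32   0.464  1.7    0.01   0.965  1.18 ] p [ 602. -197.  308.]
((333.882080078125, -380.7595520019531), (69.97478485107422, 67.89774322509766), 78.08594512939453)
```

```bash
python3 -m creep '68 0.3 0.6 -0.2 0;68 1.1 2.2 -0.2 0;68 2.3 4.5 -0.2 0;68 3.6 7 -0.2 0;68 4.9 9.6 -0.2 0;68 6.2 12.2 0 0;68 7.3 14.4 1 0;68 8 15.8 3 0;68 8.35 16.4 5 0;68 8.37 16.52 7 0;68 8.37 16.52 8.1 0;68 8.37 16.53 8.7 0;68 8.37 16.54 9.1 0;68 8.37 16.54 9.3 0;68 8.37 16.54 9.3 0'; python3 - <<'E'
from h import *
box((446.5,-290,31.5),179.4); print(sense()['contact_force'])
E
```

```text
clock: 70.75
eef_pos: [444.1, -290.7, 212.5]
tcp_rot: [-3.127, 0.002, -1.506]
contact_force: [-0.6, -0.6, -2.2]
opening: 0.739
box c [ 446.8 -290.1   33.1] yaw -86.28 shift [-0.01  0.03  0.16]
tilt 0.0152 head 13.0 xy [0.0148 0.0034] q [-0.586  0.473  1.977  0.017  0.681  0.906] p [ 444. -291.  212.]
[-0.60382211 -0.61049119 -2.19523574]
```

```bash
python3 -m creep '68 0 0 0.08 0;68 0 0 0.14 0;68 0 0 0.18 0;68 0 0 0.18 0'; python3 -m creep '80 0 0 0 0;100 0 0 0 0;100 0 0 0 0;100 0 0 0 0;100 0 0 -2 0;100 0 0 -6 0;100 0 0 -11 0;100 0 0 -16 0;100 0 5 -18 0;100 0 10 -18 0;100 0 10 -18 0;100 0 10 -18 0'; python3 - <<'E'
from h import *
tilt(); shot('scene','s12'); shot('side','sd12'); shot('wrist','w22')
crop('s12',60,110,260,250,4,'s12c'); crop('sd12',180,190,340,350,4,'sd12c')
E
```

```text
clock: 71.15
eef_pos: [444.7, -290.7, 211.6]
tcp_rot: [-3.125, 0.002, -1.506]
contact_force: [0.3, 2.3, 6.7]
opening: 0.742
clock: 72.35
eef_pos: [341.0, -297.8, 390.2]
tcp_rot: [-3.125, 0.001, -1.508]
contact_force: [-0.0, -0.6, 0.2]
opening: 0.999
tilt 0.0169 head 7.9 xy [0.0167 0.0023] q [-0.726  0.095  2.005  0.015  1.031  0.774] p [ 341. -298.  390.]
```

View pics/s12c.png

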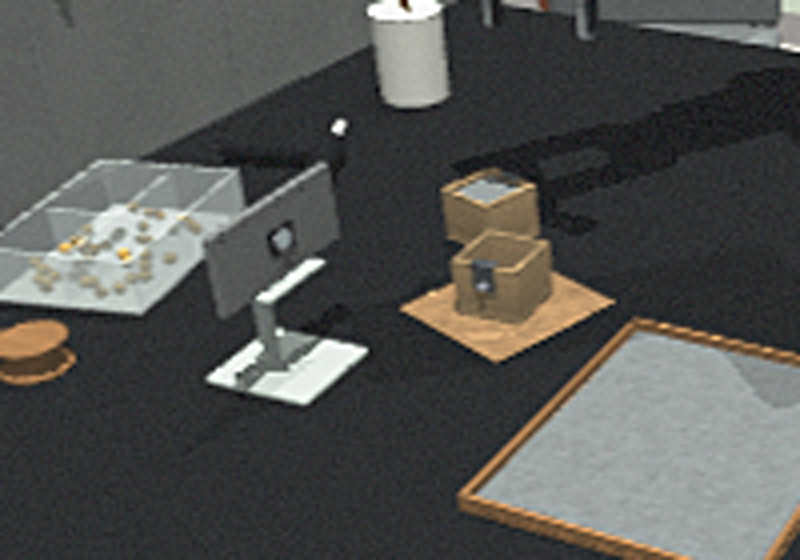

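View pics/sd12c.png

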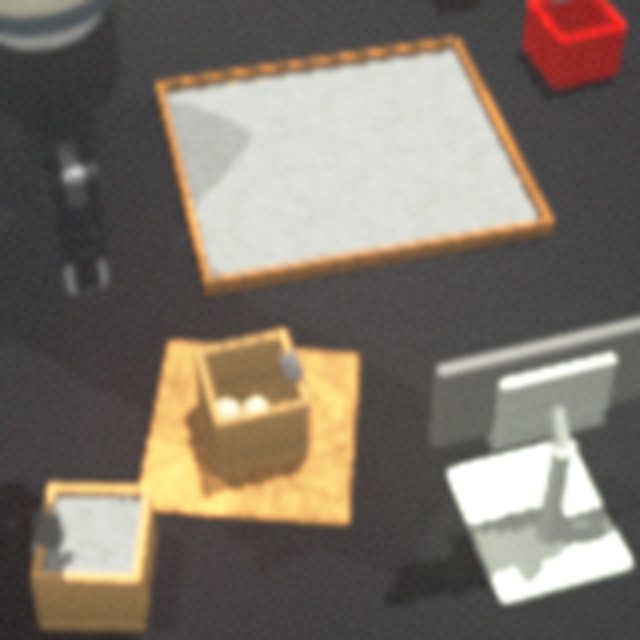

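View pics/w22.png

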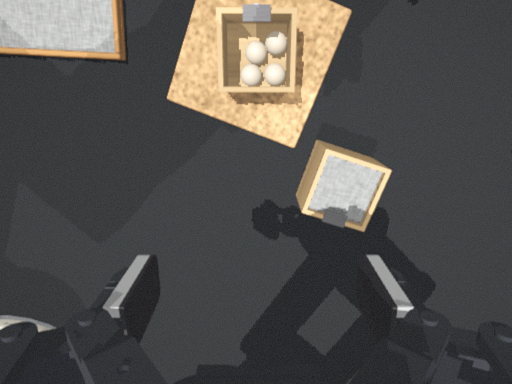

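```bash
python3 - <<'E'
from h import *
for n in('s12','sd12','w22'):
    im,P=cloud(n)
    k=(P[...,2]>54)&(P[...,2]<62)&(abs(P[...,0]-446)<60)&(abs(P[...,1]+290)<60); q=P[k][:,:2].astype(np.float32); print(n,len(q),cv2.minAreaRect(q) if len(q)>5 else '')
wp((400,0,480),(600,325,345))
crop('s12',300,180,450,310,5,'s12d')
E
```

```text
s12 100 ((448.5466003417969, -288.8453063964844), (70.65589904785156, 67.63802337646484), 3.55961537361145)
sd12 176 ((448.1864013671875, -290.63031005859375), (65.75093841552734, 66.55440521240234), 4.420581817626953)
w22 1997 ((450.1812744140625, -289.51800537109375), (65.92353820800781, 64.19474029541016), 3.5397660732269287)
(400, 0, 480) [-29.4  -7.8  -8.8]
(600, 325, 345) [-60.5 -29.6   5.1]
```

View pics/s12d.png

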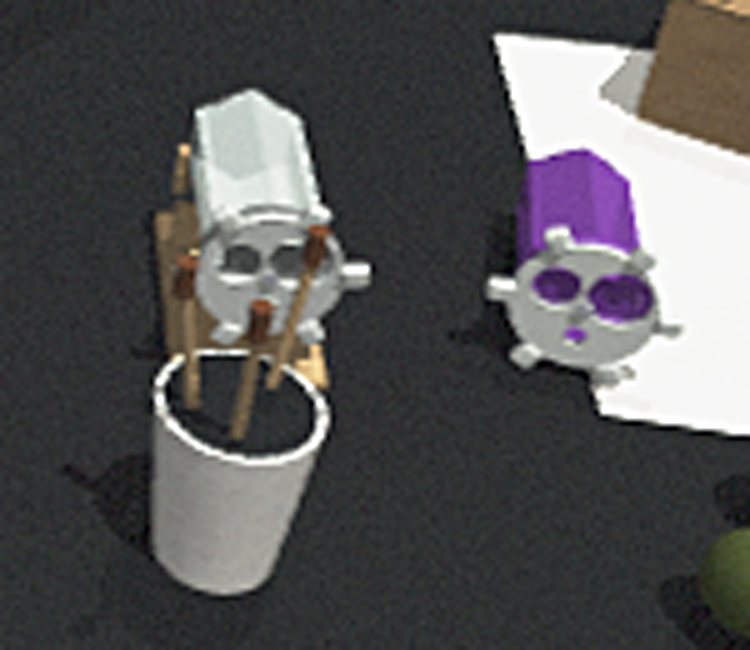

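```bash
python3 -m creep '100 -4 -1 -3 0;100 -8 -2 -6 0;100 -12 -3 -8.8 0;100 -16 -4 -8.8 0;100 -20 -5.2 -8.8 0;100 -24.5 -6.5 -8.8 0;100 -29.4 -7.8 -8.8 0;100 -33.3 -10.5 -7 0;100 -37.2 -13.2 -5.2 0;100 -41.1 -15.9 -3.5 0;100 -45 -18.6 -1.8 -4;100 -48.9 -21.4 0 -8;100 -52.8 -24.2 1.7 -13;100 -56.7 -26.9 3.4 -13;100 -60.5 -29.6 5.1 -13;100 -60.5 -29.6 5.1 -13;100 -60.5 -29.6 5.1 -13;100 -60.5 -29.6 5.1 -13'; python3 - <<'E'
from h import *
shot('wrist','w23'); lugfit('w23'); capang('w23',0.0)
im,P=cloud('w23'); L=local(P); k=(abs(L[...,1])<3)&(L[...,2]>25)&(L[...,2]<40)&(abs(L[...,0])<50); q=L[k]
print('ridge',k.sum(),np.polyfit(q[:,0],q[:,1],1).round(3),np.polyfit(q[:,0],q[:,2],1).round(3))
r=np.hypot(L[...,1],L[...,2]);k=(r>40)&(r<52)&(L[...,0]>55)&(L[...,0]<85)&(L[...,2]>-20);print(np.percentile(L[...,0][k],[1,50,90,97,99.5]).round(1))
E
```

```text
clock: 74.3
eef_pos: [599.2, 325.2, 344.3]
tcp_rot: [-3.126, -0.003, -1.278]
contact_force: [0.7, -0.3, -0.1]
opening: 0.998
n 473 theta mod 60deg: -52.62722243451552 (+60k)
ridge 1010 [-0.002 -0.012] [2.0000e-03 3.2313e+01]
[65.7 71.6 74.6 74.9 75.1]
```

View pics/w23_ov.png

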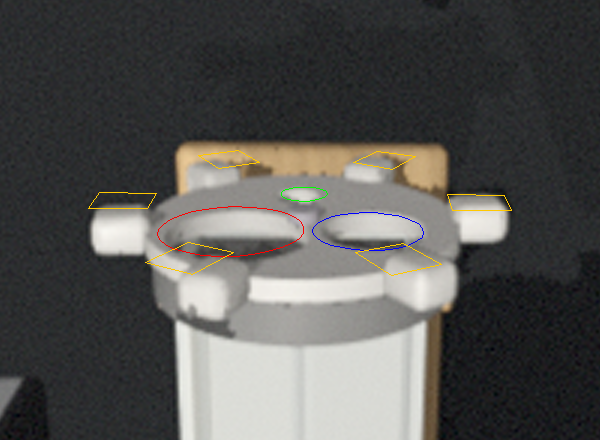

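```bash
python3 - <<'E'
from h import *
tilt(); print(go(jw(70,0,60),160.5),go(jw(70,0,6.5),160.5)); p,R=pose(); c,s=np.cos(YAW),np.sin(YAW); print('yaw err',np.degrees(np.arctan2(R[1,0],R[0,0]))+90-np.degrees(YAW))
E
```

```text
tilt 0.0165 head 8.3 xy [0.0163 0.0024] q [ 0.496  0.491  1.561 -0.006  1.074  1.778] p [599. 325. 345.]
[-1.1   0.55  4.64] [-1.12  0.64  9.99]
yaw err 0.43539980811402756
```

```bash
python3 -m creep '100 -1.1 0.5 0 0.4;100 -1.1 0.5 0 0.4;100 -1.1 0.55 4 0.4;100 -1.1 0.55 6.5 0.4;100 -1.12 0.6 8 0.4;100 -1.12 0.62 8.6 0.4;100 -1.12 0.64 9 0.4;100 -1.12 0.64 9.4 0.4;100 -1.12 0.64 9.7 0.4;100 -1.12 0.64 10 0.4;100 -1.12 0.64 10 0.4'; python3 -m creep '100 0 0 -3 0;100 0 0 -7 0;100 0 0 -10 0;100 0 0 -10 0;100 0 0 -10 0'; python3 - <<'E'
from h import *
shot('wrist','w24'); lugfit('w24'); capang('w24',0.0)
E
```

```text
clock: 75.45
eef_pos: [591.7, 334.0, 245.0]
tcp_rot: [-3.125, -0.002, -1.286]
contact_force: [-0.4, -0.3, 0.8]
opening: 1.0
clock: 75.95
eef_pos: [590.0, 333.7, 345.9]
tcp_rot: [-3.123, -0.002, -1.286]
contact_force: [-0.2, 0.2, -0.7]
opening: 1.001
n 445 theta mod 60deg: -59.09739438849802 (+60k)
```

View pics/w24_ov.png

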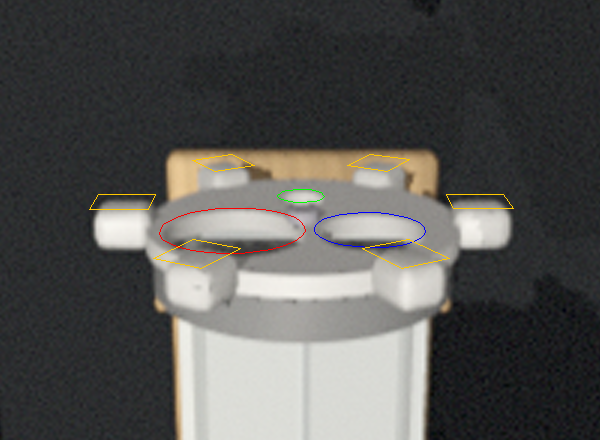

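```bash
python3 - <<'E'
from h import *
shot('scene','s13'); shot('side','sd13'); print(sense()['contact_force'],sense()['clock'])
E
```

```text
[ 0.34180881  0.44404977 -0.57300438] 76.1
```

View pics/sd13.png

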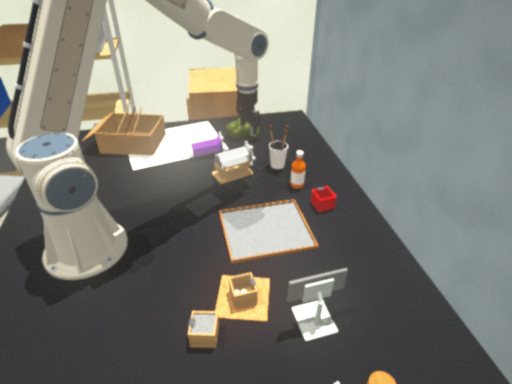

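View pics/s13.png

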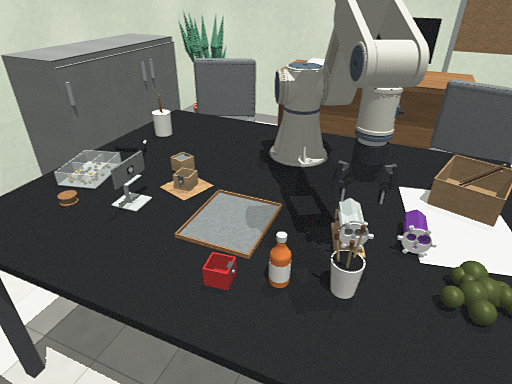

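Both views agree. The box stands on the mat at side (243,290), the shaker lies in its cradle at side (233,162), the tray is empty, and the bystanders are where they were.

```bash
python3 -c "
from rig import sign_off; print(sign_off())"
```

```text
the job is handed in; nothing more can be done
None
```

I handed the job in at about 76 s with all steps done, though two of them did not go exactly to plan.

**What I did**
- **Cap and pour:** I turned the dial cap to the 26 mm opening while the shaker lay in its cradle. I then poured all four beads into the box on the tray and laid the shaker back in its cradle.
- **Tilt:** The moves cannot tilt the tool, so I leaned it by pushing past the arm's reach and tipped the shaker by rolling about that leaning axis. I took the lean out again before handling the box.
- **Showing the box:** I held it about 18.5 cm (box centre) from the lens at lens height, for about 1.5 s per side. The clasp side came first, then a quarter turn clockwise each time.
- **Finish:** I set the box upright on the mat and left the glue bottle, brush cup and finished box alone.

**Last checks**
- **Beads:** All four were in the box on the mat, with none on the tray or in the shaker.
- **Box position:** It stands within about 3 mm of the mat's centre.
- **Shaker:** It lies level in the cradle, and the cap is about 1° from the 12 mm (shut) position.

**What did not go to plan**
- **Cap drift:** The cap measured -1.7° when I first shut it, but a later look showed 7° off. I corrected it after the box was already on the mat.
- **Regrip:** The wrist joint could not turn far enough for all four sides. I set the box back on the tray and regripped it between the third and fourth side.
- **Box level:** The box was held within roughly 1 to 2° of level, not exactly level.
- **Joint limit:** During the overreach, joint 3 read about 0.058 rad against its listed limit of 0.06.

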